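Set out the sampling station

ROBOT

A 6-joint arm with a two-finger parallel gripper is mounted at the origin on a cart in front of the work surface, level with it; the furniture and walls round the work are solid. World frame = base frame: x ahead of the robot, y to its left, z up, the work surface at z = 0. Lengths are in m, angles in degrees, forces in N, time in s.
With the tool pointing down it reaches from about 0.4 to 0.825 m from the base axis. Payload 7 kg.
Tool frame: the origin (TCP) lies at the very end of the fingers, on their centre line; the grasp point (between the pads) lies 19 mm behind it (r.hold_point_z is the distance from the TCP to the grasp point, in m); z points along the fingers, y is the direction in which the jaws open and shut (so a half turn about z gives the same grasp; the last joint's range is limited). The gripper opens to 88 mm and grips with 3 to 60 N. Pads are 19 mm wide; open, the fingers measure 130 mm over their backs; the gripper's body (78 mm by 193 mm) begins 47 mm behind the grasp point.
Start: joints at [86.179, 20.546, 0.682, 0, -70.136, -16.507], TCP at [0.235, 0.633, 0.227] pointing down, gripper open.
Joint ranges: [-176.03, 176.03], [-82.01, 121.73], [-58.28, 71.71], [-173.87, 95.51], [-174.79, -0.11], [-173.66, 173.66]. Speed limits (degrees/s): [136.94, 136.94, 172.46, 180, 180, 180].

INTERFACE

Orientations are given as [roll, pitch, yaw] about the fixed x, y, z axes, in that order (R = Rz(yaw) Ry(pitch) Rx(roll)).
In Python, from plant import r gives the robot as it stands. The module is installed in compiled form; this text tells all that it offers.
- The arm moves only by the shell command python3 -m inch 'ROWS' [FORCE]. ROWS is text: rows parted by semicolons, each of 7 numbers parted by spaces: the shift along the tool's x, y, z in m, then the turn, a rotation vector about the tool's x, y, z in rad, then the opening, from 0 (shut) to 1 (fully open). In form: tx ty tz ax ay az jaw; .... A call has 1 to 20 rows; each row shifts and turns the commanded pose from where the row before left it, along the tool's axes as they then stand; what a row does not reach is not made up. A row lasts 1/12 s, in which the tool goes at most 41.7 mm and 7.16 degrees, less where a joint would pass 70% of its speed; a pose out of reach is approached as far as the arm can. A call with a gripper value outside its range is refused whole. The fingers move at their own pace and stop on an object; FORCE is the grip in N (left out, the last holds). Time passes only in rows, so rows that do not move let the fingers close. It gives the time, the measured TCP pose, the force and the opening at its end, in the units of the state.
- r.get_state(): the state, without advancing time (a new reading comes with each control period).
- r.capture(name): name is "scene" or "top" or "wrist"; returns the picture (384x512x3 uint8, red, green, blue); there is no depth.
- r.camera_params(name): a dict with "vfov" (degrees; the focal length in pixels is half the picture's height over the tangent of half this angle, whatever the lens; pixels are square), "cx", "cy" (the principal point, pixels), "R" (3x3) and "t" (3): a world point X has camera coordinates R X + t. Camera axes: x right, y down, z forward; pixel columns grow to the right and rows downward; lengths in m; the calibration is good to about 2 mm. A picture is of the moment at which its call begins: read the wrist's pose just before it. camera_params takes no time and is no camera call; for the wrist camera it gives the pose at the moment of the call.
- r.close_job(): hands the job in, once; it reports no verdict.
Trained networks look in the newest picture that a camera, given by its name, has taken for a name from the list of things; names that differ only in an ending like _2 or _b are one class to them, and where a whole thing is asked for, a point or a joint stands for the part that bears it (a point fixed in the world has none). Each returns a list of dicts, best first, with "p" (0 to 1); they miss things now and then, are a little off and sometimes report something else, mostly with a low value. They report only what shows in the picture. A call takes as long as a camera call.
- r.recognise(target, camera): "xy" ([column, row] in pixels, amid what is visible of it).
The state is a dict: "time_s": time; "joints": joint angles; "qd": joint speeds; "joint_torque": joint torques, N m; "tcp_pos": TCP position; "eef_rot": TCP orientation; "contact_force": force on the tool from outside, world axes, zero at the start; "moment": the same for the moment, N m; "gripper_width": finger opening in m.
Only numpy, scipy, OpenCV 4.12 (cv2) and the standard library are available. Lean on these libraries where they do the work, as an engineer would, in place of code of your own. Each camera call takes 0.05 s, during which the arm holds its last target.

TASK

Set out the sampling station: lay the cork pad flat on the bench midway between the aluminium block and the amber bottle, and stand the dish of crystals centred on top of the pad. Stand the green-capped bottle on the bench directly in front of the pad (on the robot's side), leaving a gap of about 3 cm, and slide the vial with the black cap and red label upright down into the bore of the block until it is fully home. Keep the dish level throughout, and leave the amber bottle, the white-capped vial and the tweezers where they are.

Things in the scene. Friction and masses are not known exactly. Their poses are not given: they have to be found in the camera images.
- sample_block: plain aluminium block, 64 x 64 x 36 mm, fixed to the bench, with one round 28 mm bore in its top centre (blind, 25 mm deep, 2 mm chamfer, floor 11 mm above the bench). Origin at the centre of its underside, z up. Stands at the left or right end of the back row; its y axis points along the line between block and amber bottle, its x axis away from the robot.
- bore (a point): centre of the mouth of the block's bore, 36 mm above the bench
- amber_bottle: brown-orange screw-cap bottle with a black cap, 56 mm diameter (body up to 74 mm), 102 mm tall, standing loose at the other end of the back row, about 250 mm from the block centre to centre. Origin at the centre of its underside. Stays where it is.
- cork_pad: square cork pad, 60 x 60 x 12 mm, lying flat, loose. Origin at the centre of its underside, x and y axes parallel to its sides.
- petri_dish: round clear glass dish without lid holding a few pale crystals (fixed in it), 60 mm outer diameter, 14 mm tall, loose. Origin at the centre of its underside, z up.
- dropper_bottle: small white bottle with a green cap and green label band, round body 38 mm diameter up to 53 mm, cap 24 mm diameter above, 74 mm tall in all, loose. Origin at the centre of its underside, z up.
- vial_red: sample vial with a BLACK cap and RED label band, 24 mm diameter, 50 mm tall, standing loose. Origin at the centre of its underside, z up. When home in the bore its lower 25 mm are inside the block and its top is 61 mm above the bench.
- vial_green: sample vial with a WHITE cap and green label band, 24 mm diameter, 50 mm tall, standing behind the work; a bystander. Origin at the centre of its underside.
- tweezers: pale metal tweezers, 126 x 19 x 10 mm, lying near the robot, in front of the hotplate; a bystander. Origin at the centre of its underside, long axis y. The blue hotplate behind them, with tall glassware on it, fills x 0.43 to 0.8 m, y 0.14 to 0.42 m, and an extraction hood hangs low to the left of it: draw the arm in before swinging from there.

How it is judged:
By the outcome, as a careful person would: the job done as asked, in the order asked, and still so for the second after the job is handed in, with the robot touching nothing.
It also fails if it takes over 115 s, if anything falls off the work surface, if the arm or the gripper's body presses on something with over 40 N, if the wrist force passes 120 N, or if a joint passes its speed limit or range.

## Working session

There is one attempt and no reset: what is moved stays moved. The work goes in short steps, Python scripts to look and compute and a shell command to move; the robot and the scene stay as the last step left them, time stands still between calls to the robot, and variables do not carry over. Pictures are saved under pics/ and viewed, and the job is handed in when it is done.

```bash
mkdir -p pics; ls
cat > h.py <<'E'
import numpy as np, cv2
from plant import r
def st():
    s=r.get_state(); print('t',round(s['time_s'],2),'tcp',np.round(s['tcp_pos'],4),'rot',np.round(s['eef_rot'],2),'w',round(s['gripper_width'],4),'F',np.round(s['contact_force'],1)); return s
def ray(c,p,z):
    P=r.camera_params(c) if isinstance(c,str) else c
    f=192/np.tan(np.radians(P['vfov']/2)); R=np.array(P['R']);t=np.array(P['t'])
    d=R.T@np.array([(p[0]-P['cx'])/f,(p[1]-P['cy'])/f,1]); o=-R.T@t
    return o+d*(z-o[2])/d[2]
def proj(P,X):
    if isinstance(P,str):P=r.camera_params(P)
    f=192/np.tan(np.radians(P['vfov']/2)); c=np.array(P['R'])@np.array(X)+np.array(P['t'])
    return np.array([P['cx']+f*c[0]/c[2],P['cy']+f*c[1]/c[2]])
def snap(c,n,s=1.5):
    im=r.capture(c); cv2.imwrite(f'pics/{n}.png',cv2.resize(im[:,:,::-1],None,fx=s,fy=s,interpolation=cv2.INTER_CUBIC)); return im
E
python3 - <<'E'
from h import *
s=st()
for c in('scene','top'):
    snap(c,c+'0'); print(c,{k:np.round(v,3).tolist() for k,v in r.camera_params(c).items()})
    for n,z in [('sample_block',.03),('bore',.036),('amber_bottle',.05),('cork_pad',.012),('petri_dish',.007),('dropper_bottle',.037),('vial_red',.025),('vial_green',.025),('tweezers',.005)]:
        for d in r.recognise(n,c)[:2]: print(n,round(d['p'],2),np.round(d['xy'],1),np.round(ray(c,d['xy'],z),3))
st()
E
```

```text
pics
t 0.0 tcp [0.2343 0.6325 0.2256] rot [ 1.799e+02 -1.000e-02 -2.033e+01] w 0.0875 F [ 0.4  0.8 -0.6]
scene {'vfov': 45.471, 'cx': 249.021, 'cy': 194.547, 'R': [[0.597, -0.802, 0.025], [-0.416, -0.337, -0.845], [0.685, 0.494, -0.535]], 't': [-0.352, 0.257, 0.79]}
sample_block 0.58 [337.9 211.8] [ 0.641 -0.227  0.03 ]
bore 0.63 [341.7 215. ] [ 0.627 -0.244  0.036]
bore 0.46 [307.1 264.8] [ 0.422 -0.27   0.036]
amber_bottle 0.88 [251.7 176. ] [0.62  0.016 0.05 ]
cork_pad 0.87 [263.  253.3] [ 0.421 -0.163  0.012]
petri_dish 0.66 [185.2 216.7] [0.421 0.067 0.007]
dropper_bottle 0.96 [223.7 224.3] [ 0.423 -0.051  0.037]
vial_red 0.5 [306.7 263.5] [ 0.437 -0.261  0.025]
vial_red 0.49 [140.4 212.9] [0.348 0.142 0.025]
vial_green 0.65 [310.5 180.6] [ 0.736 -0.096  0.025]
tweezers 0.52 [137.4 208.7] [0.374 0.185 0.005]
top {'vfov': 46.221, 'cx': 264.687, 'cy': 191.648, 'R': [[-0.0, -1.0, -0.017], [-0.998, 0.001, -0.062], [0.062, 0.017, -0.998]], 't': [-0.019, 0.558, 1.235]}
sample_block 0.85 [338.  156.9] [ 0.653 -0.222  0.03 ]
bore 0.86 [339.9 157.5] [ 0.65  -0.226  0.036]
bore 0.61 [250.9 169.6] [0.617 0.018 0.036]
amber_bottle 0.85 [248.3 167.8] [0.621 0.025 0.05 ]
cork_pad 0.84 [313.5 238.4] [ 0.428 -0.154  0.012]
petri_dish 0.83 [237.8 239.5] [0.425 0.056 0.007]
dropper_bottle 0.71 [274.4 241.4] [ 0.421 -0.046  0.037]
dropper_bottle 0.32 [234.2 240.4] [0.423 0.064 0.037]
vial_red 0.54 [351.3 232.8] [ 0.444 -0.257  0.025]
vial_green 0.66 [290.  125.7] [ 0.741 -0.09   0.025]
tweezers 0.43 [190.3 264.2] [0.356 0.189 0.005]
t 1.0 tcp [0.2345 0.6329 0.2266] rot [-180.      0.    -20.33] w 0.0877 F [-0.3  0.7 -0.1]
```

View pics/scene0.png

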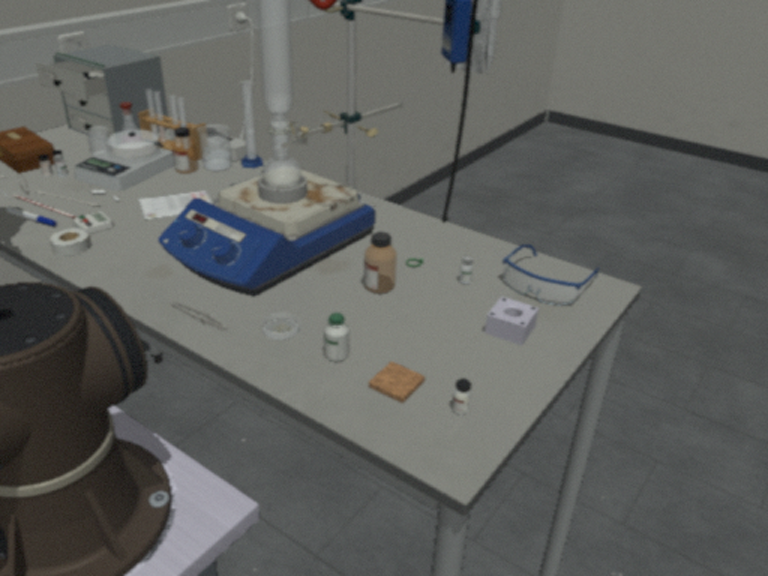

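View pics/top0.png

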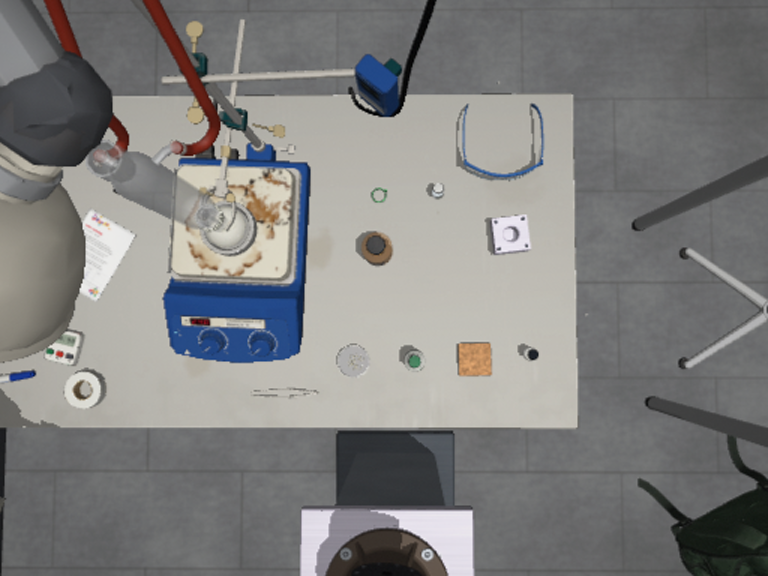

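The top picture shows the back row as block (510,233), amber bottle (376,247) and white-capped vial (437,189). The front row is dish (352,360), green bottle (413,358), cork pad (475,359) and red vial (531,353). I'll draw the arm in first, then swing it over the work.

```bash
python3 -m inch '0 0.02 0 0 0 0 1; 0 0.04 0 0 0 0 1;0 0.04 0 0 0 0 1;0 0.04 0 0 0 0 1;0 0.04 0 0 0 0 1;0 0.04 0 0 0 0 1;0 0.02 0 0 0 0 1;0 0 0 0 0 0 1' 15
```

```text
time_s: 1.67
tcp_pos: [0.1503, 0.4042, 0.2273]
eef_rot: [-179.9, 0.1, -20.3]
contact_force: [0.7, -1.1, -0.0]
gripper_width: 0.0877
```

```bash
python3 -m inch '0.038 0 0 0 0 0.09 1;0.038 0 0 0 0 0.09 1;0.038 0 0 0 0 0.09 1;0.038 0 0 0 0 0.09 1;0.038 0 0 0 0 0.09 1;0.038 0 0 0 0 0.09 1;0.038 0 0 0 0 0.09 1;0.038 0 0 0 0 0.09 1;0.038 0 0 0 0 0.09 1;0.038 0 0 0 0 0.09 1;0.038 0 0 0 0 0.09 1;0.038 0 0 0 0 0.09 1;0.038 0 0 0 0 0.09 1;0.038 0 0 0 0 0.09 1;0.038 0 0 0 0 0.09 1;0 0 0 0 0 0 1'
python3 - <<'E'
from h import *
st(); snap('wrist','w1')
P=r.camera_params('wrist'); print({k:np.round(v,3).tolist() for k,v in P.items()})
snap('scene','s1')
E
```

```text
time_s: 3.0
tcp_pos: [0.4425, -0.0367, 0.2265]
eef_rot: [180.0, -0.1, -98.3]
contact_force: [-0.3, 0.4, -0.4]
gripper_width: 0.088
t 3.0 tcp [ 0.4425 -0.0367  0.2265] rot [ 1.7997e+02 -5.0000e-02 -9.8260e+01] w 0.088 F [-0.3  0.4 -0.4]
{'vfov': 62.906, 'cx': 258.32, 'cy': 191.499, 'R': [[-0.99, 0.141, -0.0], [0.136, 0.954, 0.266], [0.038, 0.263, -0.964]], 't': [0.443, -0.062, 0.384]}
```

View pics/w1.png

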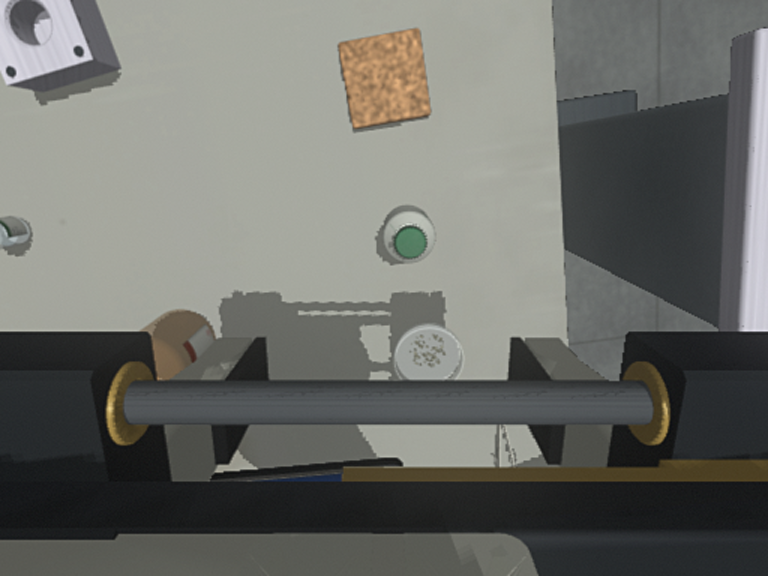

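The wrist picture shows the pad (385,78), green bottle (409,238), dish (428,355), part of the block (45,45) and amber's side (185,335). Next I'll measure by colour.

```bash
cat >> h.py <<'E'
def rd(n): # pics are 1.5x
    return cv2.imread(f'pics/{n}.png')
def big(m):
    cs,_=cv2.findContours(m.astype(np.uint8),cv2.RETR_EXTERNAL,cv2.CHAIN_APPROX_NONE); return max(cs,key=cv2.contourArea)
def padmeas(cam,im,z=.012):
    hsv=cv2.cvtColor(im,cv2.COLOR_RGB2HSV); m=cv2.inRange(hsv,(5,90,110),(20,255,255)); m=cv2.morphologyEx(m,cv2.MORPH_CLOSE,np.ones((5,5)));m=cv2.morphologyEx(m,cv2.MORPH_OPEN,np.ones((3,3)))
    c=big(m); pts=np.array([ray(cam,p[0],z)[:2] for p in c],np.float32)
    rc=cv2.minAreaRect(pts*1000); M=cv2.moments(pts.reshape(-1,1,2)); return rc,(M['m10']/M['m00'],M['m01']/M['m00'])
E
python3 - <<'E'
from h import *
P=r.camera_params('wrist'); im=r.capture('wrist'); print('pad w',padmeas(P,im))
for n,z in [('cork_pad',.012),('dropper_bottle',.06),('petri_dish',.007),('bore',.036)]:
    for d in r.recognise(n,'wrist')[:1]: print(n,round(d['p'],2),np.round(d['xy'],1),np.round(ray(P,d['xy'],z),4))
# green cap
hsv=cv2.cvtColor(im,cv2.COLOR_RGB2HSV); c=big(cv2.inRange(hsv,(55,70,60),(90,255,255))); (x,y),rr=cv2.minEnclosingCircle(c); print('cap',x,y,rr,ray(P,(x,y),.074))
P=r.camera_params('top'); im=r.capture('top'); print('pad t',padmeas(P,im))
cv2.imwrite('pics/topc.png',cv2.resize(im[80:190,220:400,::-1],None,fx=4,fy=4,interpolation=cv2.INTER_CUBIC))
for X in [(0.623,.023,.102),(.65,-.224,.036)]: print((proj(P,X)-[220,80])*4)
E
```

```text
pad w (((425.6816711425781, -162.17230224609375), (59.00543212890625, 59.22412872314453), 1.3323558568954468), (0.42574775371155577, -0.16226544679723054))
cork_pad 0.84 [258.   50.8] [ 0.4256 -0.1602  0.012 ]
dropper_bottle 0.68 [273.7 155.3] [ 0.4243 -0.0508  0.06  ]
petri_dish 0.82 [284.2 233.9] [0.4222 0.0617 0.007 ]
bore 0.68 [33.2 29.8] [ 0.6491 -0.2076  0.036 ]
cap 273.8935241699219 157.62962341308594 10.237117767333984 [ 0.42474416 -0.05074211  0.074     ]
pad t (((426.272216796875, -161.3172149658203), (55.19655990600586, 55.73663330078125), 0.0006316438084468246), (0.42629521280087723, -0.16127612754841888))
[111.72810935 338.44499655]
[476.46490834 310.18025573]
```

View pics/topc.png

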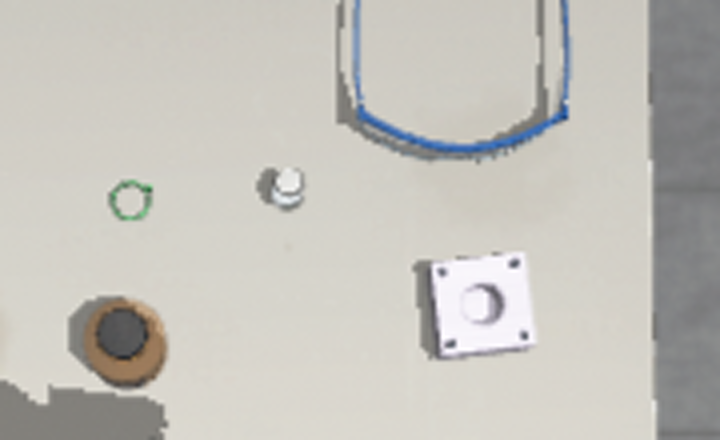

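Run:
```python
from h import *
P=r.camera_params('top')
f=lambda u,v,z: ray(P,(u/4+220-.4,v/4+80-.4),z)[:2]
A=f(122,332,.102);
B=np.mean([f(*c,.036) for c in [(432,264),(523,252),(536,343),(441,355)]],0); bo=f(483,304,.036)
print('amber',A,'block',B,'bore',bo,np.linalg.norm(A-B)); d=(A-B)/np.linalg.norm(A-B); m=(A+B)/2
e=f(432,264,.036)-f(523,252,.036); print('edge ang',np.degrees(np.arctan2(-e[0],e[1])),'line ang',np.degrees(np.arctan2(-d[0],d[1])),'mid',m)
```

```text
amber [0.62825793 0.01735545] block [ 0.65576548 -0.22742749] bore [ 0.65536962 -0.22743692] 0.24632367302170136
edge ang 7.403389598797155 line ang 6.4117315262960535 mid [ 0.6420117  -0.10503602]
```

```bash
cat >> h.py <<'E'
def go(x,y,z=None,yaw=None):
    """turn first then shift: prints tool turn (rad), and shift in tool frame after turn"""
    s=st(); p=s['tcp_pos']; y0=s['eef_rot'][2]; yaw=y0 if yaw is None else yaw
    dz=0 if z is None else -(z-p[2]); a=np.radians(yaw); d=np.array([x,y])-p[:2]
    tz=-np.radians((yaw-y0+180)%360-180)
    print('turn az',round(tz,4),'then tx',round(d@[np.cos(a),np.sin(a)],4),'ty',round(d@[np.sin(a),-np.cos(a)],4),'tz',round(dz,4))
E
python3 -m inch '0 0 0 0 0 -0.084 1;0 0 0 0 0 -0.084 1;0.03 0.005 0 0 0 0 1;0.035 0.0055 0.03 0 0 0 1;0.035 0.0055 0.03 0 0 0 1;0.025 0.0035 0.03 0 0 0 1;0 0 0.03 0 0 0 1; 0 0 0.02 0 0 0 1;0 0 0 0 0 0 1;0 0 0 0 0 0 1'
python3 - <<'E'
from h import *
go(.4257,-.162,.003,-88.7); snap('wrist','w2')
im=snap('scene','s2',1.5)
E
```

```text
time_s: 4.23
tcp_pos: [0.4285, -0.1499, 0.0924]
eef_rot: [179.9, -0.0, -88.0]
contact_force: [0.3, -0.2, -0.1]
gripper_width: 0.0872
t 4.23 tcp [ 0.4285 -0.1499  0.0924] rot [ 1.7986e+02 -2.0000e-02 -8.7970e+01] w 0.0872 F [ 0.3 -0.2 -0.1]
turn az 0.0128 then tx 0.012 ty 0.0031 tz 0.0894
```

View pics/w2.png

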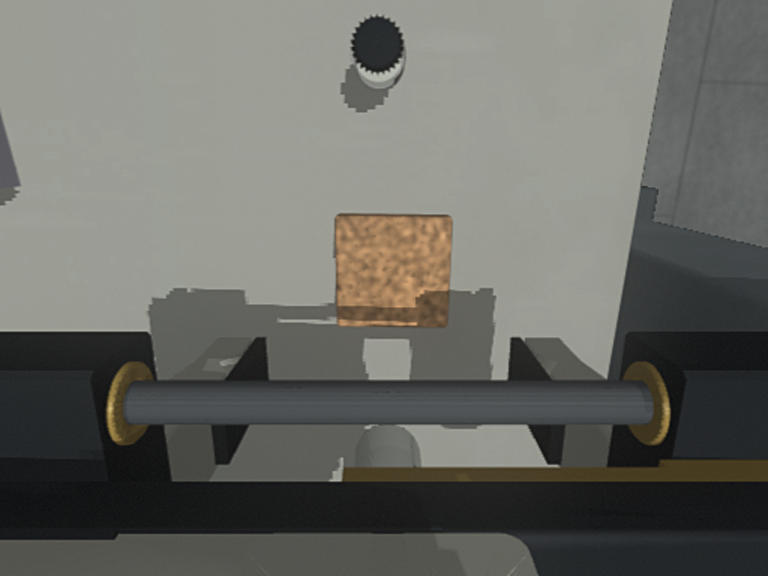

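Run:
```python
from h import *
P=r.camera_params('wrist'); im=r.capture('wrist')
m=im.astype(int); 
for pts,z in [(((337,215),(451,216),(447,325),(338,325)),.012),]:
    q=np.array([ray(P,(u/1.5-.17,v/1.5-.17),z)[:2] for u,v in pts]); print(q,q.mean(0))
print('redvial cap',ray(P,(377/1.5,43.5/1.5),.050))
```

```text
[[ 0.45736711 -0.19120805]
 [ 0.39912217 -0.19272543]
 [ 0.39714948 -0.13367003]
 [ 0.45647419 -0.13157239]] [ 0.42752824 -0.16229398]
redvial cap [ 0.43794274 -0.26331407  0.05      ]
```

```bash
python3 -m inch '0.012 0.002 0.01 0 0 0.01 1;0 0 0.02 0 0 0 1;0 0 0.02 0 0 0 1;0 0 0.02 0 0 0 1;0 0 0.01 0 0 0 1;0 0 0.006 0 0 0 1;0 0 0.003 0 0 0 1;0 0 0 0 0 0 1;0 0 0 0 0 0 1'
python3 - <<'E'
from h import *
go(.427,-.162,.003,-88.5)
E
```

```text
time_s: 5.13
tcp_pos: [0.428, -0.1622, 0.0046]
eef_rot: [-179.9, -0.0, -88.6]
contact_force: [-0.8, -0.3, -0.0]
gripper_width: 0.0875
t 5.13 tcp [ 0.428  -0.1622  0.0046] rot [-179.9   -0.   -88.6] w 0.0875 F [-0.8 -0.3 -0. ]
turn az -0.0017 then tx -0.0002 ty 0.001 tz 0.0016
```

```bash
python3 -m inch '0 0.001 0.001 0 0 0 0.6;0 0 0 0 0 0 0.4;0 0 0 0 0 0 0.4;0 0 0 0 0 0 0.4;0 0 0 0 0 0 0.4;0 0 0 0 0 0 0.4;0 0 0 0 0 0 0.4;0 0 0 0 0 0 0.4' 20
```

```text
time_s: 5.8
tcp_pos: [0.4262, -0.1624, 0.0029]
eef_rot: [-180.0, -0.0, -88.6]
contact_force: [-1.2, 0.4, 4.9]
gripper_width: 0.0597
```

```bash
python3 -m inch '0 0 -0.005 0 0 0 0.4;0 0 -0.02 0 0 0 0.4;0 0 -0.035 0 0 0 0.4;0 0 -0.035 0 0 0 0.4;0 0 -0.035 0 0 0 0.4;0 0 -0.03 0 0 0 0.4;-0.02 -0.03 -0.02 0 0 -0.03 0.4;-0.02 -0.03 0 0 0 -0.03 0.4;-0.02 -0.03 0 0 0 -0.03 0.4;-0.02 -0.03 0 0 0 0 0.4;0 -0.03 0 0 0 0 0.4;0 -0.03 0 0 0 0 0.4;0 -0.01 0 0 0 0 0.4;0 0 0 0 0 0 0.4'
python3 - <<'E'
from h import *
go(.642,-.105,.003,-83); im=snap('wrist','w3'); P=r.camera_params('wrist')
for n in ('bore','sample_block','vial_green'):
    for d in r.recognise(n,'wrist')[:1]: print(n,round(d['p'],2),np.round(d['xy'],1),np.round(ray(P,d['xy'],.036),4))
E
```

```text
time_s: 6.97
tcp_pos: [0.6114, -0.0659, 0.1816]
eef_rot: [179.9, -0.0, -83.4]
contact_force: [-1.0, -0.1, -0.2]
gripper_width: 0.0599
t 6.97 tcp [ 0.6114 -0.0659  0.1816] rot [ 1.7992e+02 -1.0000e-02 -8.3440e+01] w 0.0599 F [-1.  -0.1 -0.2]
turn az -0.0077 then tx 0.0425 ty -0.0256 tz 0.1786
bore 0.83 [225.6  20.1] [ 0.6538 -0.2045  0.036 ]
sample_block 0.6 [228.6  17.3] [ 0.6514 -0.207   0.036 ]
vial_green 0.69 [227. 301.] [0.6283 0.0772 0.036 ]
```

View pics/w3.png

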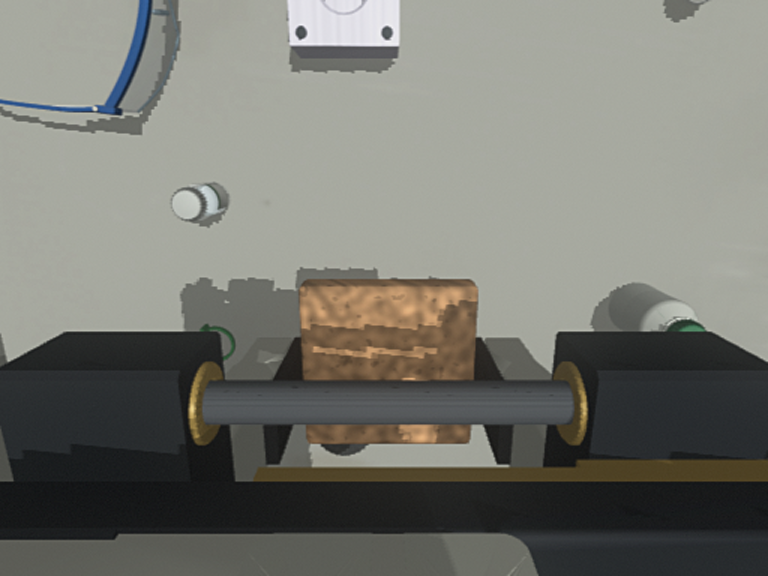

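Run:
```python
from h import *
P=r.camera_params('wrist')
a=ray(P,(289.5/1.5,46/1.5),.036)[:2]; b=ray(P,(399/1.5,46.5/1.5),.036)[:2]
e=(a-b); print(np.linalg.norm(e),np.degrees(np.arctan2(e[1],e[0]))); e/=np.linalg.norm(e)
n=np.array([-e[1],e[0]]); B=(a+b)/2-.032*n; print('block',B)
S=r.camera_params('scene'); im=r.capture('scene'); x,y=(proj(S,(.628,.017,.05))).astype(int); cv2.imwrite('pics/samb.png',cv2.resize(im[y-50:y+50,x-60:x+60,::-1],None,fx=5,fy=5,interpolation=cv2.INTER_CUBIC))
for A in [(.628,.0174),(.622,.02)]:
  for z,rr in[(0,.028),(.102,0.019)]: print(A,z,[np.round((proj(S,(A[0]+dx*rr,A[1]+dy*rr,z))-[x-60,y-50])*5+2) for dx,dy in[(0,0),(.6,-.8),(-.6,.8)]])
```

```text
0.06475182185279889 6.191258662051791
block [ 0.65219477 -0.22874824]
(0.628, 0.0174) 0 [array([299., 336.]), array([351., 337.]), array([247., 335.])]
(0.628, 0.0174) 0.102 [array([305., 167.]), array([342., 168.]), array([268., 167.])]
(0.622, 0.02) 0 [array([289., 339.]), array([341., 340.]), array([236., 338.])]
(0.622, 0.02) 0.102 [array([294., 170.]), array([331., 171.]), array([257., 169.])]
```

View pics/samb.png

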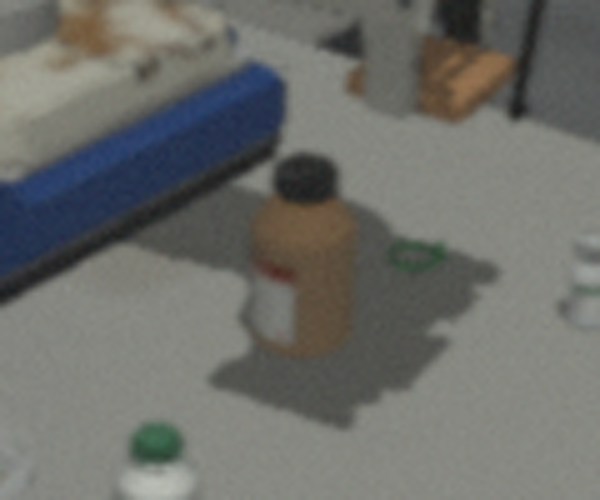

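```bash
python3 -m inch '0.015 -0.01 0.01 0 0 0 0.4;0.02 -0.012 0.03 0 0 0 0.4;0.007 -0.003 0.03 0 0 0 0.4;0 0 0.03 0 0 0 0.4;0 0 0.03 0 0 0 0.4;0 0 0.02 0 0 0 0.4;0 0 0 0 0 0 0.4;0 0 0 0 0 0 0.4;0 0 0 0 0 0 0.4'
python3 - <<'E'
from h import *
go(.641,-.1055,.003,-83.5)
E
```

```text
time_s: 7.97
tcp_pos: [0.6403, -0.1054, 0.0347]
eef_rot: [-179.9, -0.0, -83.4]
contact_force: [-0.1, 0.9, -0.1]
gripper_width: 0.0597
t 7.97 tcp [ 0.6403 -0.1054  0.0347] rot [-1.7987e+02 -3.0000e-02 -8.3440e+01] w 0.0597 F [-0.1  0.9 -0.1]
turn az 0.001 then tx 0.0002 ty -0.0006 tz 0.0317
```

```bash
python3 -m inch '0 -0.0005 0.015 0 0 0 0.4;0 0 0.01 0 0 0 0.4;0 0 0.004 0 0 0 0.4;0 0 0.002 0 0 0 0.4;0 0 0.001 0 0 0 0.4;0 0 0 0 0 0 0.4;0 0 0 0 0 0 0.4'
```

```text
time_s: 8.55
tcp_pos: [0.6398, -0.1052, 0.0029]
eef_rot: [-180.0, -0.0, -83.4]
contact_force: [-5.7, 2.5, 11.2]
gripper_width: 0.0594
```

```bash
python3 -m inch '0 0 0 0 0 0 0.75;0 0 0 0 0 0 0.85;0 0 0 0 0 0 0.9;0 0 0 0 0 0 0.9;0 0 -0.01 0 0 0 0.9;0 0 -0.03 0 0 0 1;0 0 -0.035 0 0 0 1;0 0 -0.035 0 0 0 1;-0.01 0.01 -0.02 0 0 0 1;-0.02 0.03 0 0 0 0 1;-0.03 0.03 0 0 0 0 1;-0.03 0.03 0 0 0 0 1;-0.03 0.03 0 0 0 0 1;-0.02 0.03 0 0 0 0 1;-0.01 0.015 0 0 0 0 1;0 0 0 0 0 0 1'
python3 - <<'E'
from h import *
go(.422,.06,.003,-83.4); im=snap('wrist','w4'); P=r.camera_params('wrist'); print('pad',padmeas(P,im))
for n,z in (('petri_dish',.014),('cork_pad',.012),('dropper_bottle',.06)):
    for d in r.recognise(n,'wrist')[:1]: print(n,round(d['p'],2),np.round(d['xy'],1),np.round(ray(P,d['xy'],z),4))
P=r.camera_params('top'); im=snap('top','t4'); print('pad',padmeas(P,im))
E
```

```text
time_s: 9.88
tcp_pos: [0.4477, 0.0234, 0.1317]
eef_rot: [-180.0, 0.1, -83.4]
contact_force: [0.0, -0.5, -0.8]
gripper_width: 0.0876
t 9.88 tcp [0.4477 0.0234 0.1317] rot [-1.7996e+02  6.0000e-02 -8.3360e+01] w 0.0876 F [ 0.  -0.5 -0.8]
turn az 0.0008 then tx -0.0394 ty 0.0214 tz 0.1287
pad (((641.372802734375, -91.1968994140625), (61.46546173095703, 29.737140655517578), 6.577157497406006), (0.640840026446774, -0.09127136743603989))
petri_dish 0.94 [279.7 228.5] [0.4248 0.0631 0.014 ]
cork_pad 0.7 [41.9 21.1] [ 0.6384 -0.0913  0.012 ]
dropper_bottle 0.82 [302.4 103. ] [ 0.4269 -0.0517  0.06  ]
pad (((639.0322875976562, -104.37129211425781), (58.738800048828125, 58.42515182495117), 7.016017436981201), (0.6389545709557687, -0.10433637979935742))
```

View pics/w4.png

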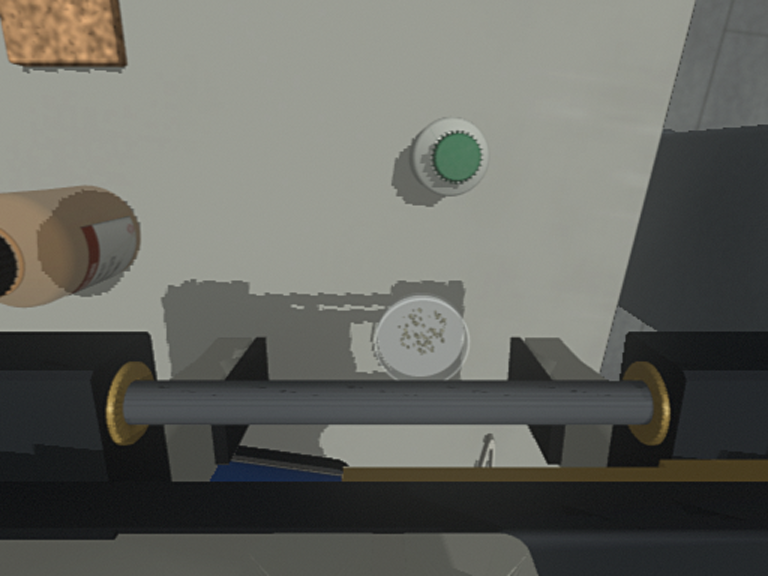

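View pics/t4.png

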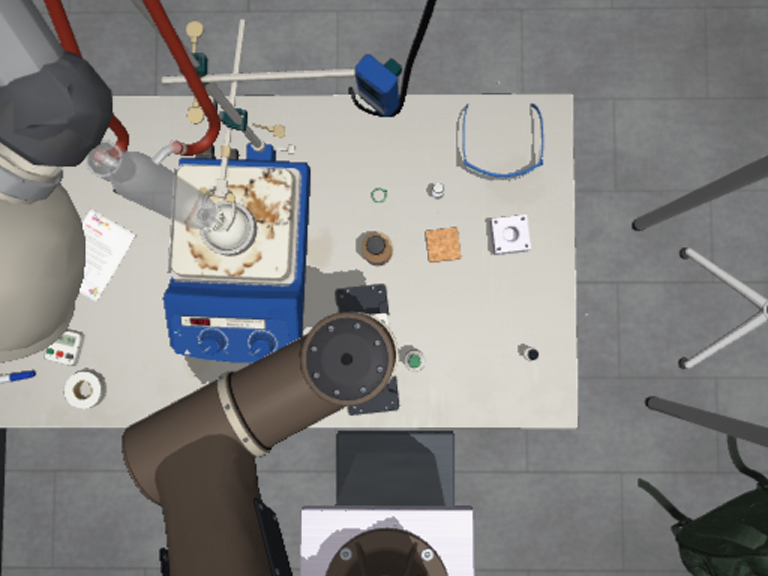

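```bash
python3 -m inch '-0.015 0.007 0 0 0 0 1;-0.0185 0.0086 0 0 0 0 1;-0.007 0.003 0.01 0 0 0 1;0 0 0.03 0 0 0 1;0 0 0.03 0 0 0 1;0 0 0.02 0 0 0 1;0 0 0 0 0 0 1;0 0 0 0 0 0 1'
python3 - <<'E'
from h import *
go(.4245,.0615,.003,-83.4); im=snap('wrist','w5')
E
```

```text
time_s: 10.8
tcp_pos: [0.4276, 0.0598, 0.04]
eef_rot: [179.8, -0.1, -83.5]
contact_force: [0.2, -0.0, 0.3]
gripper_width: 0.0874
t 10.8 tcp [0.4276 0.0598 0.04  ] rot [ 1.7983e+02 -1.1000e-01 -8.3520e+01] w 0.0874 F [ 0.2 -0.   0.3]
turn az -0.0021 then tx -0.002 ty 0.0029 tz 0.037
```

View pics/w5.png

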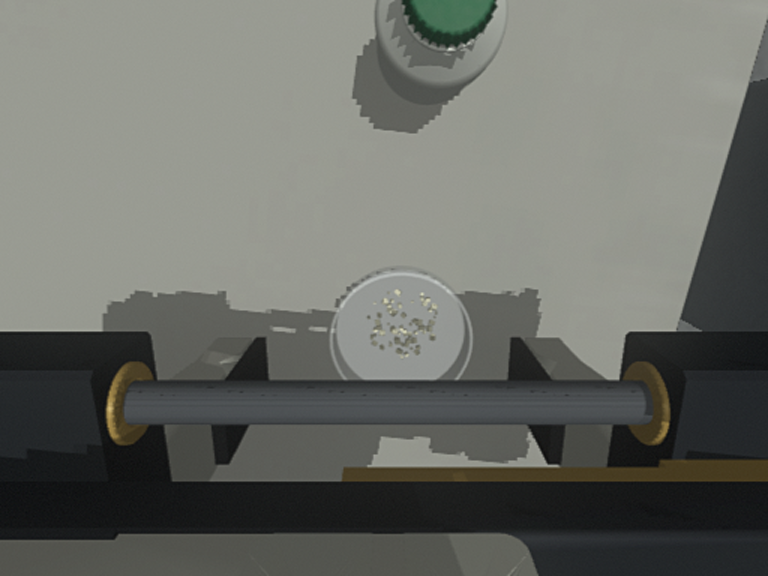

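Run:
```python
from h import *
P=r.camera_params('wrist')
for p in [(331,340),(473,340),(402,267)]: print(ray(P,(p[0]/1.5-.17,p[1]/1.5-.17),.014))
from scipy.optimize import least_squares
g=lambda c:[np.hypot(*(ray(P,(p[0]/1.5-.17,p[1]/1.5-.17),.014)[:2]-c))-.03 for p in [(331,340),(473,340),(402,267)]]
print(least_squares(g,[.42,.06]).x)
```

```text
[0.45168071 0.06698582 0.014     ]
[0.39179639 0.0602516  0.014     ]
[0.42554542 0.03209441 0.014     ]
[0.42193227 0.06189693]
```

```bash
python3 -m inch '-0.0027 0.005 0.005 0 0 0 1;0 0 0.015 0 0 0 1;0 0 0.01 0 0 0 1;0 0 0.005 0 0 0 1;0 0 0.0015 0 0 0 1;0 0 0 0 0 0 0.8;0 0 0 0 0 0 0.6;0 0 0 0 0 0 0.5;0 0 0 0 0 0 0.5;0 0 0 0 0 0 0.5;0 0 0 0 0 0 0.5;0 0 0 0 0 0 0.5' 15
```

```text
time_s: 11.85
tcp_pos: [0.4226, 0.0628, 0.0045]
eef_rot: [-180.0, 0.0, -83.5]
contact_force: [-1.6, 1.4, 6.1]
gripper_width: 0.0589
```

```bash
python3 -m inch '0 0 -0.004 0 0 0 0.5;0 0 -0.012 0 0 0 0.5;0 0 -0.025 0 0 0 0.5;0 0 -0.03 0 0 0 0.5;0 0 -0.03 0 0 0 0.5;0.008 -0.01 -0.02 0 0 0 0.5;0.016 -0.02 -0.01 0 0 0 0.5;0.022 -0.022 0 0 0 0 0.5;0.025 -0.025 0 0 0 0 0.5;0.025 -0.025 0 0 0 0 0.5;0.025 -0.025 0 0 0 0 0.5;0.025 -0.025 0 0 0 0 0.5;0.018 -0.02 0 0 0 0 0.5;0.008 -0.01 0 0 0 0 0.5;0 0 0 0 0 0 0.5;0 0 0 0 0 0 0.5'
python3 - <<'E'
from h import *
go(.640,-.105,.015,-83.4); im=snap('wrist','w6')
E
```

```text
time_s: 13.18
tcp_pos: [0.6224, -0.088, 0.1344]
eef_rot: [179.9, 0.0, -83.6]
contact_force: [0.2, -0.2, -0.3]
gripper_width: 0.0588
t 13.18 tcp [ 0.6224 -0.088   0.1344] rot [ 1.799e+02  1.000e-02 -8.356e+01] w 0.0588 F [ 0.2 -0.2 -0.3]
turn az -0.0027 then tx 0.0189 ty -0.0156 tz 0.1194
```

View pics/w6.png

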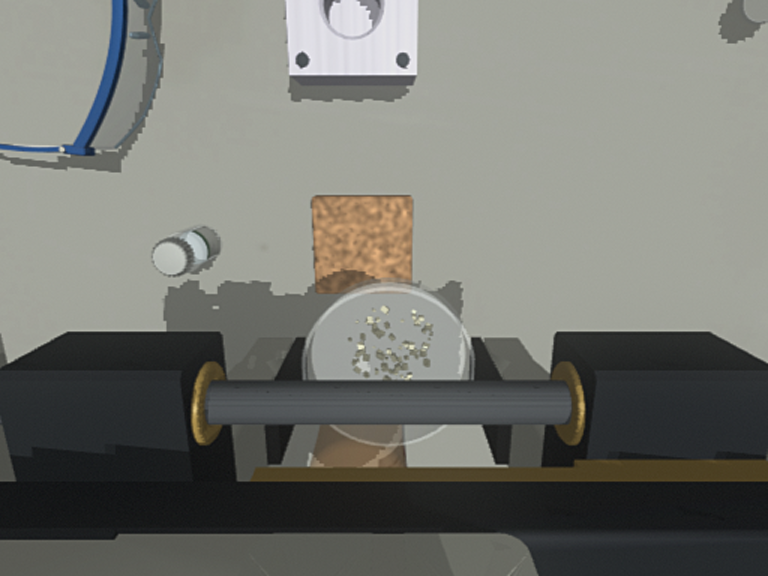

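Run:
```python
from h import *
P=r.camera_params('wrist')
R=lambda u,v,z: ray(P,(u/1.5-.17,v/1.5-.17),z)[:2]
q=np.array([R(*c,.012) for c in [(312,196),(412,196),(413,293),(316,292)]]); print(q,q.mean(0))
from scipy.optimize import least_squares
pts=[(303,363),(472,363),(387,281),(387,445)]
d=least_squares(lambda c:[np.hypot(*(R(*p,.144)-c[:2]))-c[2] for p in pts],[.62,-.09,.03]).x; print(d)
B=np.array([R(*c,.036) for c in [(288.5,76),(417,75.5)]]); e=B[0]-B[1]; L=np.linalg.norm(e); e/=L; print('block',L,B.mean(0)-.032*np.array([-e[1],e[0]]),np.degrees(np.arctan2(e[1],e[0])))
st()
```

```text
[[ 0.67148861 -0.13094165]
 [ 0.61282643 -0.13753052]
 [ 0.6047341  -0.07845279]
 [ 0.66493722 -0.0723566 ]] [ 0.63849659 -0.10482039]
[ 0.62187708 -0.08791735  0.03013375]
block 0.06504919684763168 [ 0.65528229 -0.22716063] 6.627184018675396
t 13.23 tcp [ 0.622  -0.0875  0.1347] rot [ 1.7992e+02  2.0000e-02 -8.3510e+01] w 0.0589 F [0.7 0.1 0.7]
```

```bash
python3 -m inch '0.008 -0.006 0.01 0 0 0 0.5;0.008 -0.006 0.025 0 0 0 0.5;0.003 -0.003 0.03 0 0 0 0.5;0 0 0.02 0 0 0 0.5;0 0 0.01 0 0 0 0.5;0 0 0 0 0 0 0.5;0 0 0 0 0 0 0.5'
python3 - <<'E'
from h import *
go(.6393,-.105,.0165); im=snap('wrist','w7')
E
```

```text
time_s: 13.82
tcp_pos: [0.6398, -0.1044, 0.0405]
eef_rot: [180.0, -0.0, -83.4]
contact_force: [-0.4, -0.4, -0.3]
gripper_width: 0.0588
t 13.82 tcp [ 0.6398 -0.1044  0.0405] rot [ 1.7997e+02 -2.0000e-02 -8.3410e+01] w 0.0588 F [-0.4 -0.4 -0.3]
turn az -0.0 then tx 0.0006 ty 0.0005 tz 0.024
```

View pics/w7.png

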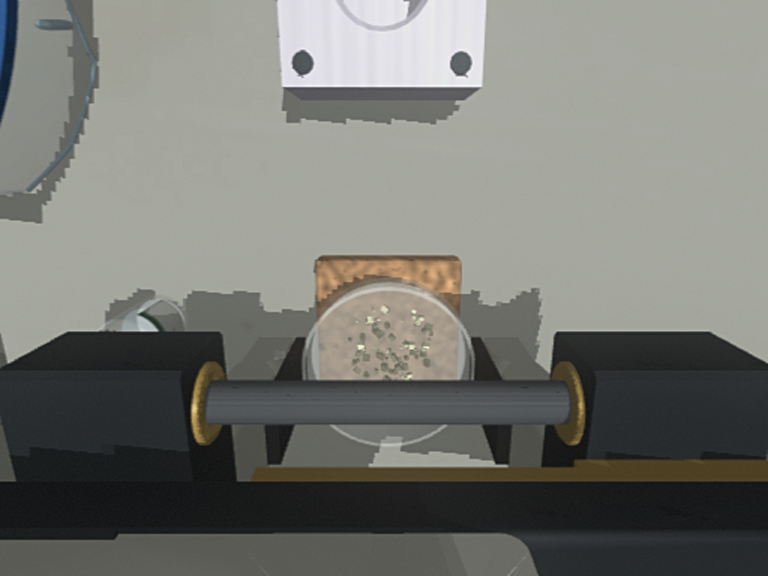

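The dish is held level over the pad, with pad edges at columns 317–461 and the dish rim at 303–472, so they are concentric. Lowering now.

```bash
python3 -m inch '0.0005 0.0005 0.01 0 0 0 0.5;0 0 0.006 0 0 0 0.5;0 0 0.004 0 0 0 0.5;0 0 0.002 0 0 0 0.5;0 0 0.0015 0 0 0 0.5;0 0 0 0 0 0 0.5;0 0 0 0 0 0 0.5'
```

```text
time_s: 14.45
tcp_pos: [0.6396, -0.1052, 0.0169]
eef_rot: [-180.0, -0.0, -83.5]
contact_force: [-0.2, -0.7, -0.4]
gripper_width: 0.0588
```

```bash
python3 -m inch '0 0 0.0008 0 0 0 0.5;0 0 0.0004 0 0 0 0.5;0 0 0 0 0 0 0.5;0 0 0 0 0 0 0.5'
```

```text
time_s: 14.78
tcp_pos: [0.6397, -0.1052, 0.0166]
eef_rot: [-180.0, -0.0, -83.5]
contact_force: [-2.9, 0.9, 7.1]
gripper_width: 0.0588
```

Contact is felt. I'll release gently, lift, and head back for the dropper with the jaw turned by 90°.

```bash
python3 -m inch '0 0 0 0 0 0 0.7;0 0 0 0 0 0 0.75;0 0 0 0 0 0 0.85;0 0 0 0 0 0 0.85;0 0 -0.008 0 0 0 0.85;0 0 -0.025 0 0 0 0.9;0 0 -0.03 0 0 0 1;0 0 -0.035 0 0 0 1;0 0 -0.035 0 0 0 1;0 0.02 -0.02 0 0 0 1;0 0.03 0 0 0 0 1;0 0.03 0 0 0 0 1;0 0.03 0 0 0 0 1;0 0.03 0 0 0 0 1;0 0.02 0 0 0 0 1;0 0 0 0 0 0 1'
python3 - <<'E'
from h import *
go(.4255,-.051,.022,-173.4); im=snap('wrist','w8'); snap('top','t8');snap('scene','s8')
E
```

```text
time_s: 16.12
tcp_pos: [0.4767, -0.1238, 0.1694]
eef_rot: [-180.0, 0.0, -83.5]
contact_force: [-1.5, 1.1, 0.1]
gripper_width: 0.0874
t 16.12 tcp [ 0.4767 -0.1238  0.1694] rot [-1.7999e+02  4.0000e-02 -8.3520e+01] w 0.0874 F [-1.5  1.1  0.1]
turn az 1.5688 then tx 0.0425 ty 0.0782 tz 0.1474
```

View pics/w8.png

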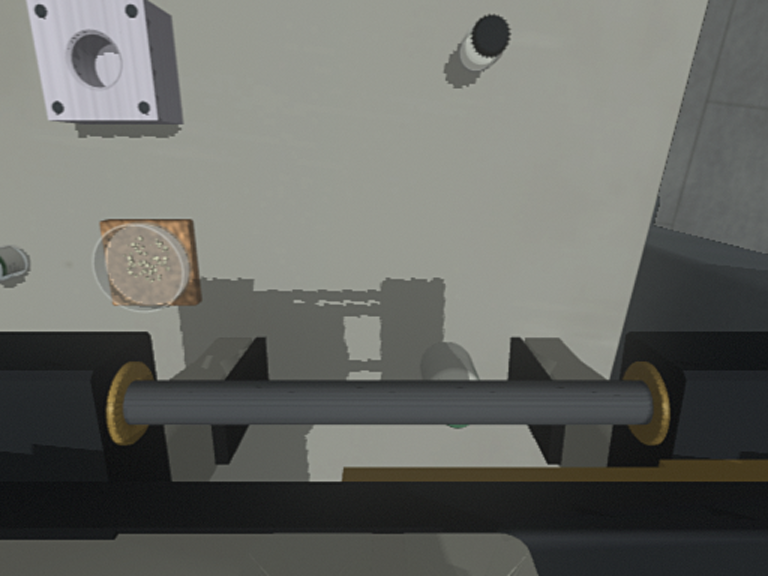

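View pics/t8.png

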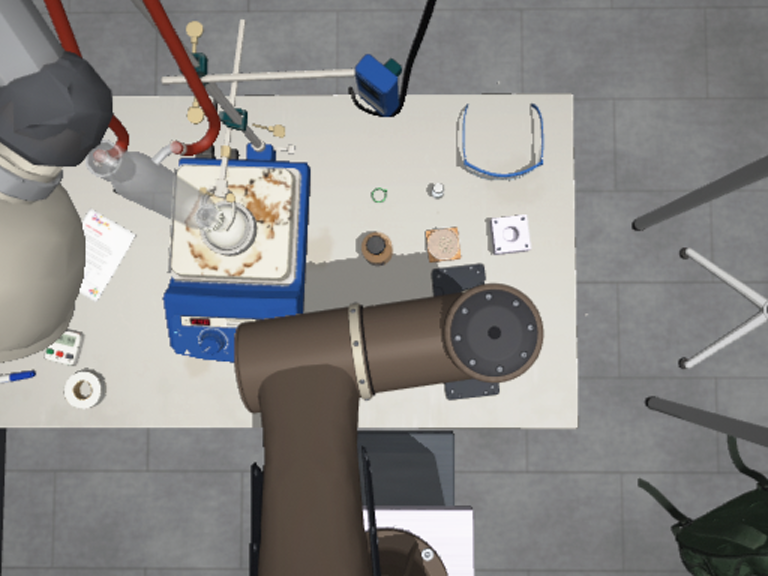

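Run:
```python
from h import *
s=st(); print(np.round(s['joints'],1))
P=r.camera_params('wrist')
R=lambda u,v,z: ray(P,(u/1.5-.17,v/1.5-.17),z)[:2]
q=np.array([R(*c,.012) for c in [(102,220),(193,219),(200.5,303),(113,305)]]); print(q,q.mean(0))
from scipy.optimize import least_squares
pts=[(94,265),(190,265),(143,222),(143,312)]
print(least_squares(lambda c:[np.hypot(*(R(*p,.026)-c[:2]))-c[2] for p in pts],[.62,-.09,.03]).x)
print('redcap',R(491,36,.05))
B=np.array([R(*c,.036) for c in [(49,121),(164,121)]]);print(B)
go(.4255,-.051,.12,6.6)
```

```text
t 16.27 tcp [ 0.4812 -0.1234  0.1694] rot [-1.7989e+02 -1.0000e-02 -8.3450e+01] w 0.0877 F [0.5 0.2 0.5]
[  8.3   6.4 -26.2   0.  -57.4  -1.8]
[[ 0.67578067 -0.1316793 ]
 [ 0.61487763 -0.13927279]
 [ 0.60942855 -0.08038862]
 [ 0.67092747 -0.07188735]] [ 0.64275358 -0.10580702]
[ 0.64246194 -0.10536273  0.03128604]
redcap [ 0.44129089 -0.26218692]
[[ 0.68988419 -0.19174693]
 [ 0.62248363 -0.19937302]]
t 16.27 tcp [ 0.4812 -0.1234  0.1694] rot [-1.7989e+02 -1.0000e-02 -8.3450e+01] w 0.0877 F [0.5 0.2 0.5]
turn az -1.5717 then tx -0.047 ty -0.0783 tz 0.0494
```

```bash
python3 -m inch '0 0 0 0 0 -0.12 1;0 0 0 0 0 -0.12 1;0 0 0 0 0 -0.12 1;0 0 0 0 0 -0.12 1;0 0 0 0 0 -0.12 1;0 0 0 0 0 -0.12 1;0 0 0 0 0 -0.12 1;0 0 0 0 0 -0.12 1;0 0 0 0 0 -0.12 1;0 0 0 0 0 -0.12 1;0 0 0 0 0 -0.12 1;0 0 0 0 0 -0.12 1;0 0 0 0 0 -0.12 1;-0.02 -0.03 0 0 0 0 1;-0.02 -0.03 0.01 0 0 0 1;-0.007 -0.018 0.02 0 0 0 1;0 0 0.01 0 0 0 1;0 0 0 0 0 0 1;0 0 0 0 0 0 1'
python3 - <<'E'
from h import *
s=go(.4255,-.051,.022,6.6); im=snap('wrist','w9'); P=r.camera_params('wrist')
hsv=cv2.cvtColor(im,cv2.COLOR_RGB2HSV); c=big(cv2.inRange(hsv,(55,70,60),(90,255,255))); (x,y),rr=cv2.minEnclosingCircle(c); print('cap',x,y,rr,ray(P,(x,y),.074))
print(np.round(r.get_state()['joints'],1))
E
```

```text
time_s: 17.85
tcp_pos: [0.4265, -0.0503, 0.1286]
eef_rot: [180.0, 0.0, 6.0]
contact_force: [0.6, 0.0, 0.1]
gripper_width: 0.0879
t 17.85 tcp [ 0.4265 -0.0503  0.1286] rot [1.7997e+02 4.0000e-02 5.9800e+00] w 0.0879 F [0.6 0.  0.1]
turn az -0.0108 then tx -0.0011 ty 0.0006 tz 0.1066
cap 259.52099609375 209.1764678955078 14.68331527709961 [ 0.42575041 -0.05044514  0.074     ]
[ 19.8   2.4 -36.8   0.  -50.8  76.1]
```

View pics/w9.png

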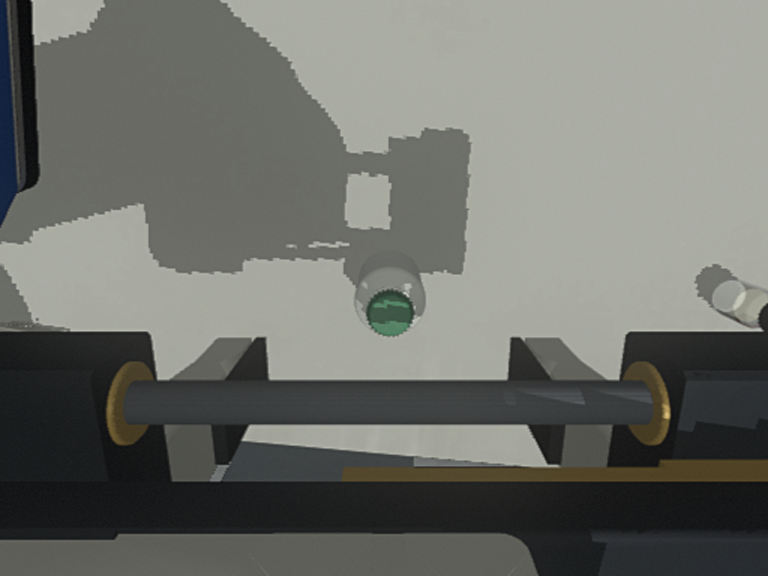

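```bash
python3 -m inch '-0.001 0 0.02 0 0 0 1;0 0 0.03 0 0 0 1;0 0 0.03 0 0 0 1;0 0 0.02 0 0 0 1;0 0 0.006 0 0 0 1;0 0 0 0 0 0 0.7;0 0 0 0 0 0 0.5;0 0 0 0 0 0 0.3;0 0 0 0 0 0 0.3;0 0 0 0 0 0 0.3;0 0 0 0 0 0 0.3;0 0 0 0 0 0 0.3;0 0 0 0 0 0 0.3' 20
```

```text
time_s: 18.98
tcp_pos: [0.4248, -0.0507, 0.0228]
eef_rot: [-180.0, -0.0, 5.9]
contact_force: [-0.1, 0.3, -0.1]
gripper_width: 0.0396
```

```bash
python3 -m inch '0 0 0 0 0 0 0.3;0 0 0 0 0 0 0.3;0 0 -0.005 0 0 0 0.3;0 0 -0.02 0 0 0 0.3;0.01 0.006 -0.025 0 0 -0.01 0.3;0.02 0.012 0 0 0 0 0.3;0.025 0.015 0 0 0 0 0.3;0.025 0.015 0 0 0 0 0.3;0.02 0.012 0 0 0 0 0.3;0.015 0.009 0 0 0 0 0.3;0.008 0.005 0 0 0 0 0.3;0 0 0 0 0 0 0.3;0 0 0 0 0 0 0.3'
python3 - <<'E'
from h import *
go(.5615,-.1141,.023,6.6); im=snap('wrist','w10'); P=r.camera_params('wrist')
hsv=cv2.cvtColor(im,cv2.COLOR_RGB2HSV); c=big(cv2.inRange(hsv,(55,70,60),(90,255,255))); (x,y),rr=cv2.minEnclosingCircle(c); print('cap',x,y,rr,ray(P,(x,y),.074+.05))
E
```

```text
time_s: 20.07
tcp_pos: [0.5544, -0.1105, 0.0721]
eef_rot: [-180.0, 0.1, 6.4]
contact_force: [0.2, 0.1, -0.6]
gripper_width: 0.0365
t 20.07 tcp [ 0.5544 -0.1105  0.0721] rot [-1.7999e+02  8.0000e-02  6.4300e+00] w 0.0365 F [ 0.2  0.1 -0.6]
turn az -0.0029 then tx 0.0067 ty 0.0043 tz 0.0491
cap 257.3957824707031 288.485107421875 28.608949661254883 [ 0.55626703 -0.1086471   0.124     ]
```

View pics/w10.png

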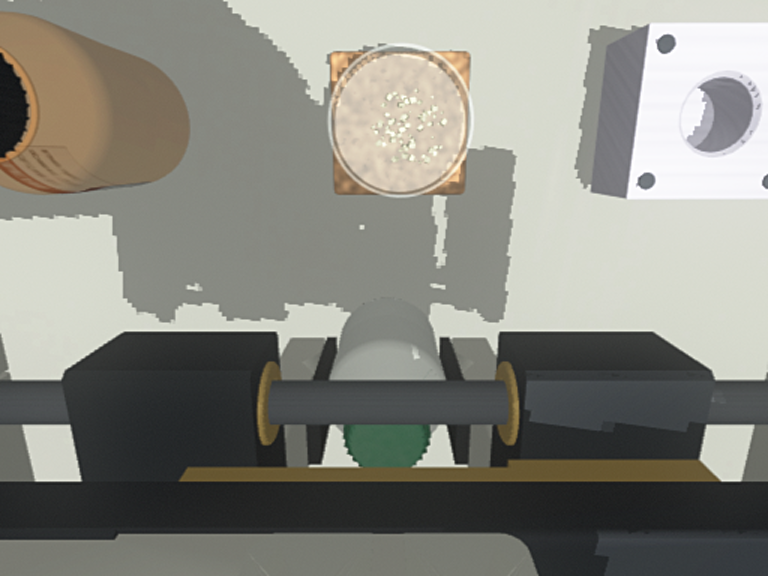

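Run:
```python
from h import *
P=r.camera_params('wrist')
R=lambda u,v,z: ray(P,(u/1.5-.17,v/1.5-.17),z)[:2]
q=np.array([R(*c,.012) for c in [(329.5,52),(470,52),(465,193.5),(334,194)]]); print(q,q.mean(0))
print('dish',[R(*p,.026) for p in [(329,121),(473,121),(400,45),(400,197)]])
f=(q[2]+q[3])/2; u=np.array([np.cos(np.radians(6.6)),np.sin(np.radians(6.6))]); T=f-.049*u; print('target',T)
q=np.array([R(*c,.036) for c in [(649,24),(628,198)]]); print(q, 'bore',R(720,113,.036))
go(*T,.023,6.6)
```

```text
[[ 0.66496424 -0.07191171]
 [ 0.6716071  -0.13130349]
 [ 0.6128443  -0.13834945]
 [ 0.60593451 -0.07861771]] [ 0.63883754 -0.10504559]
dish [array([ 0.63649029, -0.07561473]), array([ 0.64310171, -0.13471803]), array([ 0.66805266, -0.10139052]), array([ 0.60904136, -0.10840845])]
target [ 0.56071414 -0.1141155 ]
[[ 0.68336864 -0.19296473]
 [ 0.61980519 -0.20097623]] bore [ 0.65588751 -0.22865559]
t 20.12 tcp [ 0.554  -0.1103  0.0722] rot [-1.7998e+02  7.0000e-02  6.4600e+00] w 0.0366 F [-0.7 -0.1 -1.4]
turn az -0.0024 then tx 0.0062 ty 0.0045 tz 0.0492
```

```bash
python3 -m inch '0.0055 0.0043 0.005 0 0 0 0.3;0 0 0.015 0 0 0 0.3;0 0 0.015 0 0 0 0.3;0 0 0.008 0 0 0 0.3;0 0 0.004 0 0 0 0.3;0 0 0.002 0 0 0 0.3;0 0 0 0 0 0 0.3;0 0 0 0 0 0 0.3'
```

```text
time_s: 20.78
tcp_pos: [0.5615, -0.1141, 0.024]
eef_rot: [180.0, -0.0, 6.5]
contact_force: [-0.2, 0.2, -0.6]
gripper_width: 0.0365
```

```bash
python3 -m inch '0 0 0.001 0 0 0 0.3;0 0 0.0007 0 0 0 0.3;0 0 0 0 0 0 0.3;0 0 0 0 0 0 0.3'
```

```text
time_s: 21.12
tcp_pos: [0.5618, -0.1141, 0.0228]
eef_rot: [180.0, -0.1, 6.5]
contact_force: [-2.1, 1.7, 5.1]
gripper_width: 0.0365
```

```bash
python3 -m inch '0 0 0 0 0 0 0.5;0 0 0 0 0 0 0.6;0 0 0 0 0 0 0.7;0 0 0 0 0 0 0.8;0 0 0 0 0 0 0.85;0 0 -0.01 0 0 0 0.85;0 0 -0.03 0 0 0 0.85;0 0 -0.035 0 0 0 0.9;0 0 -0.035 0 0 0 1;-0.01 0.01 -0.02 0 0 0 1;-0.026 0.025 0 0 0 0 1;-0.03 0.03 0 0 0 0 1;-0.03 0.03 0 0 0 0 1;-0.03 0.03 0 0 0 0 1;-0.02 0.02 0 0 0 0 1;0 0 0 0 0 0 1;0 0 0 0 0 0 1'
python3 - <<'E'
from h import *
go(.440,-.2625,.028,6.6); im=snap('wrist','w11'); P=r.camera_params('wrist');snap('scene','s11')
for n,z in (('vial_red',.025),('bore',.036),('sample_block',.03),('dropper_bottle',.06)):
    for d in r.recognise(n,'wrist')[:1]: print(n,round(d['p'],2),np.round(d['xy'],1),np.round(ray(P,d['xy'],z),4))
E
```

```text
time_s: 22.53
tcp_pos: [0.4329, -0.2741, 0.1527]
eef_rot: [180.0, -0.0, 6.3]
contact_force: [-0.1, 0.8, 0.0]
gripper_width: 0.0873
t 22.53 tcp [ 0.4329 -0.2741  0.1527] rot [ 1.7998e+02 -5.0000e-02  6.3300e+00] w 0.0873 F [-0.1  0.8  0. ]
turn az -0.0048 then tx 0.0084 ty -0.0107 tz 0.1247
vial_red 0.77 [249.1 178.1] [ 0.4379 -0.2633  0.025 ]
sample_block 0.25 [250.6 177.7] [ 0.4396 -0.2646  0.03  ]
dropper_bottle 0.87 [81.7 16. ] [ 0.5521 -0.1309  0.06  ]
```

View pics/w11.png

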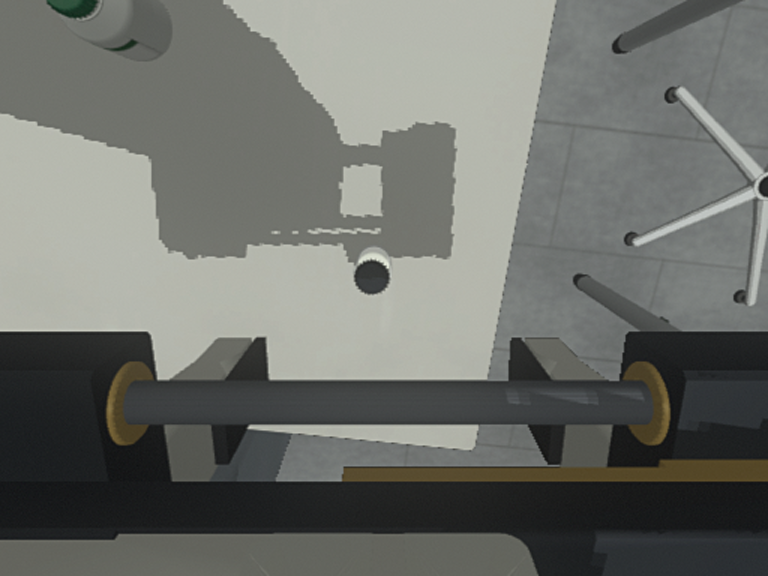

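View pics/s11.png

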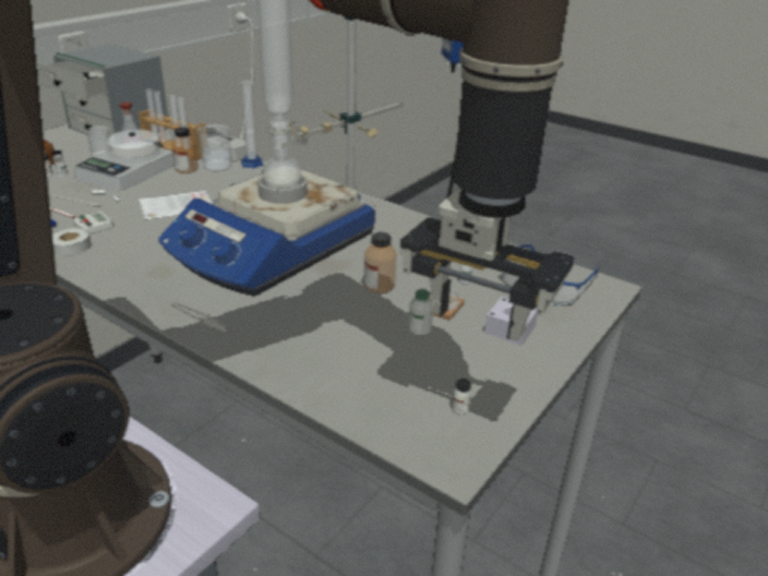

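Run:
```python
from h import *
P=r.camera_params('wrist'); X=ray(P,(372/1.5-.17,277/1.5-.17),.05); print(X); go(X[0],X[1],.030)
```

```text
[ 0.43872611 -0.26163529  0.05      ]
t 22.83 tcp [ 0.4345 -0.2722  0.1518] rot [-180.      0.      6.57] w 0.0875 F [ 0.6 -0.2  0.1]
turn az -0.0 then tx 0.0054 ty -0.01 tz 0.1218
```

```bash
python3 -m inch '0.0055 -0.01 0.01 0 0 0 1;0 0 0.03 0 0 0 1;0 0 0.025 0 0 0 1;0 0 0.01 0 0 0 1;0 0 0 0 0 0 1;0 0 0 0 0 0 1'
python3 - <<'E'
from h import *
s=st(); im=snap('wrist','w12')
E
```

```text
time_s: 23.33
tcp_pos: [0.4384, -0.262, 0.0767]
eef_rot: [-180.0, 0.1, 6.5]
contact_force: [0.8, -0.5, 0.5]
gripper_width: 0.0879
t 23.33 tcp [ 0.4384 -0.262   0.0767] rot [-1.80e+02  8.00e-02  6.54e+00] w 0.0879 F [ 0.8 -0.5  0.5]
```

View pics/w12.png

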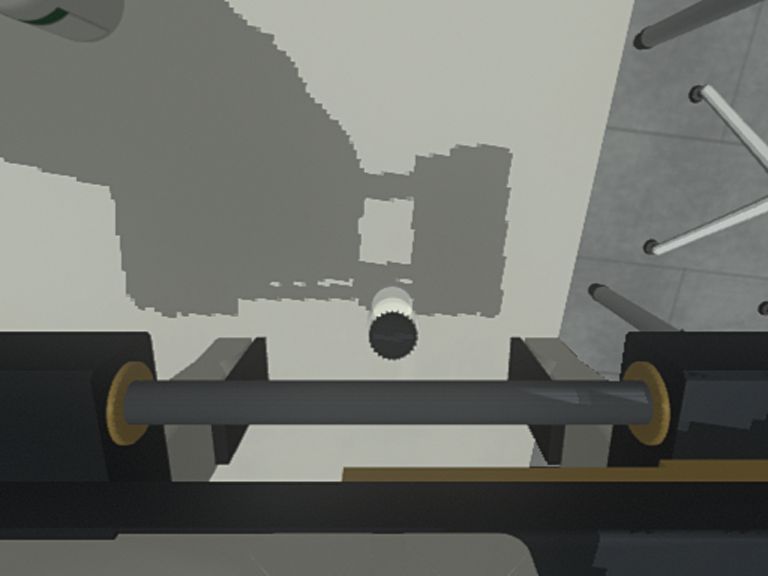

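```bash
python3 - <<'E'
from h import *
P=r.camera_params('wrist'); X=ray(P,(393/1.5-.17,335/1.5-.17),.05); print(X); go(X[0],X[1],.030)
E
python3 -m inch '0 0 0.02 0 0 0 1;0 0 0.02 0 0 0 1;0 0 0.007 0 0 0 1;0 0 0 0 0 0 0.6;0 0 0 0 0 0 0.4;0 0 0 0 0 0 0.15;0 0 0 0 0 0 0.15;0 0 0 0 0 0 0.15;0 0 0 0 0 0 0.15;0 0 0 0 0 0 0.15;0 0 0 0 0 0 0.15;0 0 0 0 0 0 0.15;0 0 0 0 0 0 0.15;0 0 0 0 0 0 0.15;0 0 0 0 0 0 0.15' 20
```

```text
[ 0.43798198 -0.263613    0.05      ]
t 23.38 tcp [ 0.4391 -0.2623  0.0775] rot [ 1.7997e+02 -2.0000e-02  6.5300e+00] w 0.0877 F [-0.2 -1.2  0.9]
turn az -0.0 then tx -0.0012 ty 0.0012 tz 0.0475
time_s: 24.63
tcp_pos: [0.4382, -0.2623, 0.0297]
eef_rot: [-180.0, 0.0, 6.5]
contact_force: [0.4, 0.2, -1.2]
gripper_width: 0.0232
```

```bash
python3 -m inch '0 0 -0.005 0 0 0 0.15;0 0 -0.02 0 0 0 0.15;0 0 -0.03 0 0 0 0.15;0.01 0 -0.025 0 0 0 0.15;0.025 -0.002 0 0 0 0 0.15;0.03 -0.002 0 0 0 0 0.15;0.03 -0.002 0 0 0 0 0.15;0.03 -0.002 0 0 0 0 0.15;0.025 0 0 0 0 0 0.15;0.015 0 0 0 0 0 0.15;0 0 0 0 0 0 0.15;0 0 0 0 0 0 0.15;0 0 0 0 0 0 0.15'
python3 - <<'E'
from h import *
s=st(); im=snap('wrist','w13'); P=r.camera_params('wrist')
for n,z in (('vial_red',.05),('bore',.036)):
    for d in r.recognise(n,'wrist')[:1]: print(n,round(d['p'],2),np.round(d['xy'],1),np.round(ray(P,d['xy'],z),4))
E
```

```text
time_s: 25.72
tcp_pos: [0.6004, -0.2357, 0.1096]
eef_rot: [-180.0, 0.1, 6.5]
contact_force: [0.2, 0.1, -1.0]
gripper_width: 0.0233
t 25.72 tcp [ 0.6004 -0.2357  0.1096] rot [-1.7998e+02  5.0000e-02  6.4700e+00] w 0.0233 F [ 0.2  0.1 -1. ]
vial_red 0.85 [263.3 235.4] [ 0.5771 -0.2411  0.05  ]
bore 0.94 [256.  125.1] [ 0.6567 -0.2267  0.036 ]
```

View pics/w13.png

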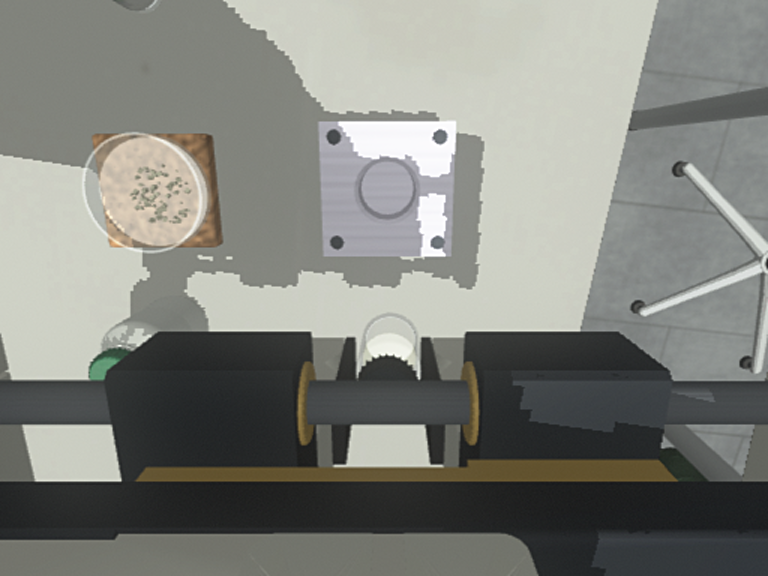

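Run:
```python
from h import *
from scipy.optimize import least_squares
P=r.camera_params('wrist')
R=lambda u,v,z: ray(P,(u/1.5-.17,v/1.5-.17),z)[:2]
q=np.array([R(*c,.036) for c in [(319,122),(456,122),(452,256.5),(323,256.5)]]); print(q.mean(0),[np.linalg.norm(q[i]-q[i-1]) for i in range(4)], np.degrees(np.arctan2(*(q[0]-q[3])[::-1])))
def circ(pts,z,g): return least_squares(lambda c:[np.hypot(*(R(*p,z)-c[:2]))-c[2] for p in pts],g).x
print('bore',circ([(355.5,187),(419,187),(387.5,155.5),(387.5,219.5)],.036,[.65,-.23,.016]))
for pts in ([(361,342),(421,342),(391,313)],):print('vial base',least_squares(lambda c:[np.hypot(*(R(*p,.080)-c[:2]))-.012 for p in pts],[.6,-.235]).x)
st()
im=cv2.imread('pics/w13.png'); cv2.imwrite('pics/w13c.png',cv2.resize(im[110:390,300:480],None,fx=2.1,fy=2.1,interpolation=cv2.INTER_CUBIC))
```

```text
[ 0.65527263 -0.22864497] [np.float64(0.06435423524798968), np.float64(0.06433631281999945), np.float64(0.0643566976314747), np.float64(0.06526968012904398)] 5.961128776298849
bore [ 0.65701525 -0.22832663  0.01536004]
vial base [ 0.59611488 -0.23679179]
t 25.87 tcp [ 0.6005 -0.2359  0.1102] rot [-180.     -0.      6.46] w 0.0232 F [-0.3  0.6 -0. ]
```

View pics/w13c.png

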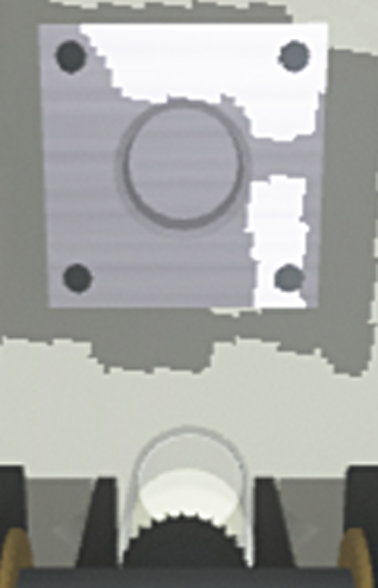

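Run:
```python
from h import *
P=r.camera_params('wrist'); im=cv2.imread('pics/w13.png'); 
im=cv2.resize(im[110:440,270:510],None,fx=2.4,fy=1.8*2.4/2.4,interpolation=cv2.INTER_CUBIC) if 0 else cv2.resize(im[110:400,270:510],None,fx=2,fy=2,interpolation=cv2.INTER_CUBIC)
def C(c,rad,z,col):
    a=np.linspace(0,2*np.pi,60); pts=np.array([ (proj(P,(c[0]+rad*np.cos(t),c[1]+rad*np.sin(t),z))*1.5+.25-[270,110])*2 for t in a]); cv2.polylines(im,[np.int32(pts*8)],True,col,1,cv2.LINE_AA,3)
t=(.6005,-.2359)
C(t,.012,.080,(0,0,255)); C(t,.012,.13,(255,0,0)); 
C((.6557,-.2285),.016,.036,(0,200,0));C((.6557,-.2285),.014,.034,(0,200,200))
cv2.imwrite('pics/ov.png',im)
```

```text
(no output)
```

View pics/ov.png

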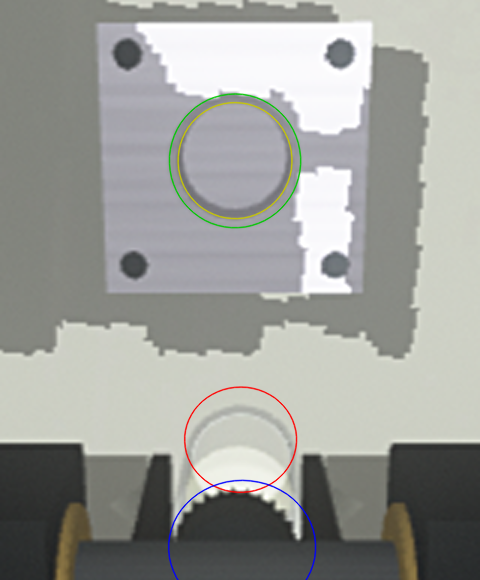

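```bash
python3 -m inch '0.015 0 0 0 0 0 0.15;0.02 -0.001 0 0 0 0 0.15;0.015 0 0.005 0 0 0 0.15;0.006 0 0.015 0 0 0 0.15;0 0 0.01 0 0 0 0.15;0 0 0.008 0 0 0 0.15;0 0 0 0 0 0 0.15;0 0 0 0 0 0 0.15'
python3 - <<'E'
from h import *
snap('wrist','w14'); s=st(); P=r.camera_params('wrist'); im=cv2.imread('pics/w14.png'); 
im=cv2.resize(im[200:480,230:540],None,fx=2,fy=2,interpolation=cv2.INTER_CUBIC)
cv2.imwrite('pics/w14c.png',im)
def C(c,rad,z,col):
    a=np.linspace(0,2*np.pi,60); pts=np.array([ (proj(P,(c[0]+rad*np.cos(t),c[1]+rad*np.sin(t),z))*1.5+.25-[230,200])*2 for t in a]); cv2.polylines(im,[np.int32(pts*8)],True,col,1,cv2.LINE_AA,3)
t=s['tcp_pos'];z=t[2]-.030
C(t,.012,z,(0,0,255)); 
C((.6557,-.2285),.016,.036,(0,200,0));C((.6557,-.2285),.014,.034,(0,200,200))
cv2.imwrite('pics/ov2.png',im)
E
```

```text
time_s: 26.53
tcp_pos: [0.6553, -0.2286, 0.0709]
eef_rot: [-180.0, 0.1, 6.5]
contact_force: [1.5, 0.5, -0.1]
gripper_width: 0.0231
t 26.58 tcp [ 0.6561 -0.2287  0.0718] rot [1.80e+02 4.00e-02 6.48e+00] w 0.0231 F [ 0.4 -0.6  0.3]
```

View pics/w14c.png

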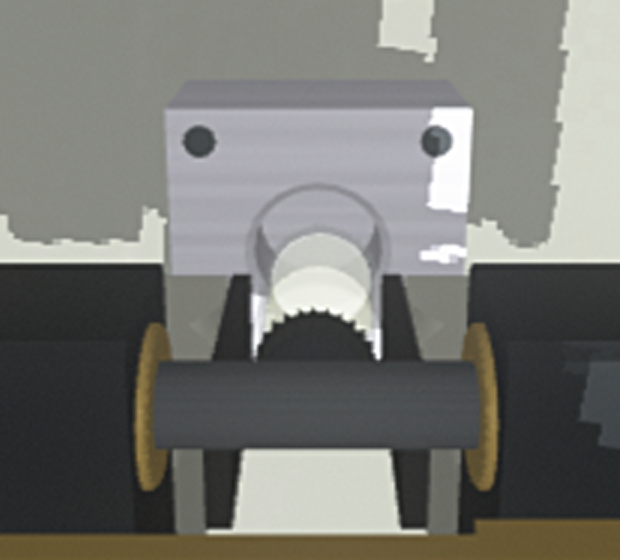

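View pics/ov2.png

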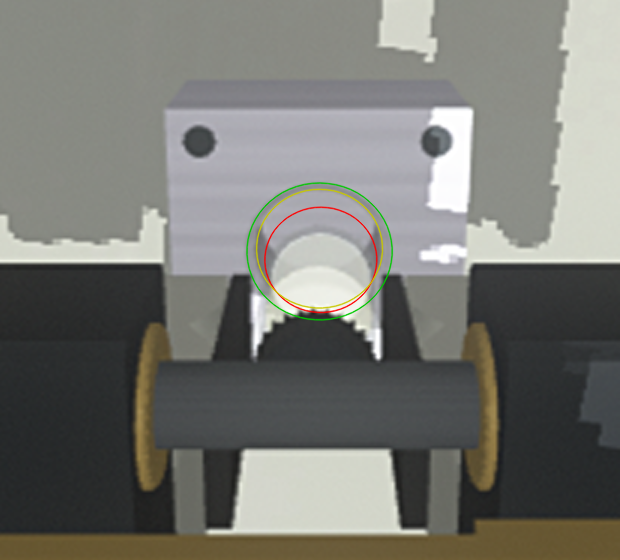

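Run:
```python
from h import *
s=st(); P=r.camera_params('wrist'); now=np.array(s['tcp_pos'])
im=cv2.imread('pics/w12.png'); im=cv2.resize(im[240:440,300:490],None,fx=3,fy=3,interpolation=cv2.INTER_CUBIC)
D=np.array([.4388,-.2622,.0771])-now
def C(c,rad,z,col):
    a=np.linspace(0,2*np.pi,60); pts=np.array([ (proj(P,np.array((c[0]+rad*np.cos(t),c[1]+rad*np.sin(t),z))-D)*1.5+.25-[300,240])*3 for t in a]); cv2.polylines(im,[np.int32(pts*8)],True,col,1,cv2.LINE_AA,3)
c=(.4385,-.2625)
C(c,.012,0,(0,0,255)); C(c,.012,.05,(255,0,0)); C(c,.010,.05,(0,200,0))
a=cv2.imread('pics/s11.png')
S=r.camera_params('scene'); b=r.capture('scene')[:,:,::-1]; u,v=np.int32(proj(S,(.656,-.2287,.06))); b=cv2.resize(b[v-40:v+40,u-40:u+40],(600,600),interpolation=cv2.INTER_CUBIC)
cv2.imwrite('pics/ov3.png',im); cv2.imwrite('pics/s14.png',b)
```

```text
t 26.58 tcp [ 0.6561 -0.2287  0.0718] rot [1.80e+02 4.00e-02 6.48e+00] w 0.0231 F [ 0.4 -0.6  0.3]
```

View pics/ov3.png

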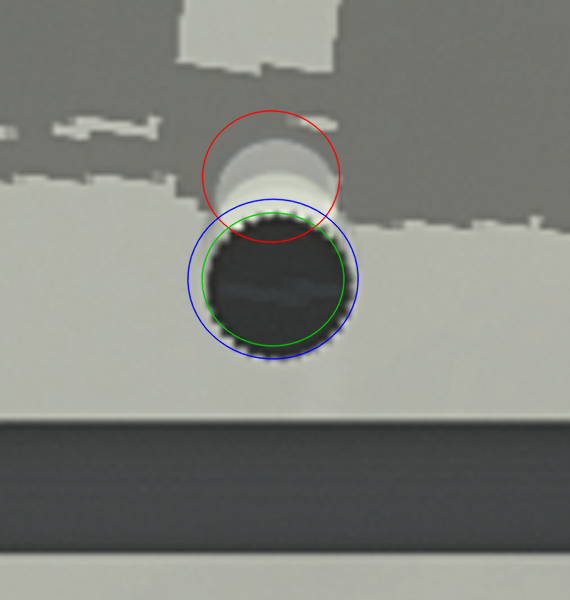

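View pics/s14.png

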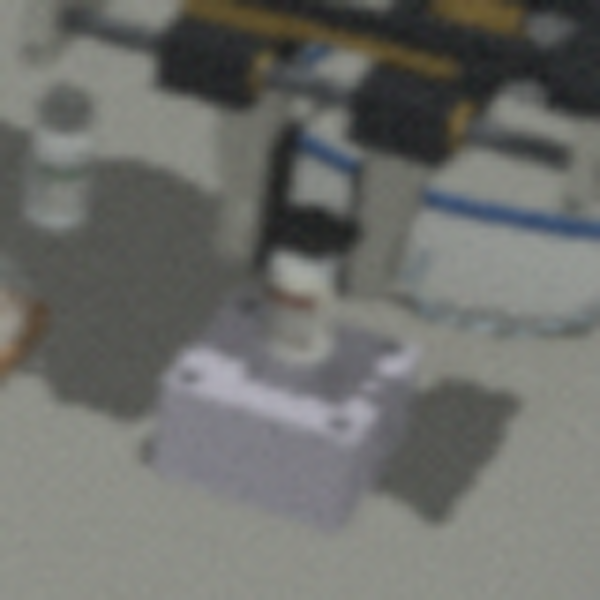

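```bash
python3 -m inch '0.0003 0 0.003 0 0 0 0.15;0 0 0.004 0 0 0 0.15;0 0 0.004 0 0 0 0.15;0 0 0.004 0 0 0 0.15;0 0 0.003 0 0 0 0.15;0 0 0 0 0 0 0.15;0 0 0 0 0 0 0.15'
```

```text
time_s: 27.22
tcp_pos: [0.6569, -0.2284, 0.0534]
eef_rot: [-180.0, 0.0, 6.5]
contact_force: [0.1, -0.2, 0.2]
gripper_width: 0.023
```

No contact force with the vial 12 mm into the bore, so I'll continue.

```bash
python3 -m inch '0 0 0.004 0 0 0 0.15;0 0 0.004 0 0 0 0.15;0 0 0.002 0 0 0 0.15;0 0 0.001 0 0 0 0.15;0 0 0 0 0 0 0.15;0 0 0 0 0 0 0.15'; python3 -m inch '0 0 0.001 0 0 0 0.15;0 0 0.0006 0 0 0 0.15;0 0 0 0 0 0 0.15;0 0 0 0 0 0 0.15'
```

```text
time_s: 27.72
tcp_pos: [0.6571, -0.2284, 0.0427]
eef_rot: [180.0, 0.0, 6.5]
contact_force: [0.2, 0.2, -0.3]
gripper_width: 0.023
time_s: 28.05
tcp_pos: [0.6571, -0.2284, 0.0412]
eef_rot: [-180.0, -0.0, 6.5]
contact_force: [-0.4, 0.5, 0.1]
gripper_width: 0.0232
```

```bash
python3 -m inch '0 0 0.0006 0 0 0 0.15;0 0 0.0006 0 0 0 0.15;0 0 0 0 0 0 0.15;0 0 0 0 0 0 0.15'
```

```text
time_s: 28.38
tcp_pos: [0.6574, -0.2285, 0.0407]
eef_rot: [180.0, -0.0, 6.5]
contact_force: [-1.5, 0.4, 4.8]
gripper_width: 0.0227
```

```bash
python3 -m inch '0 0 0 0 0 0 0.3;0 0 0 0 0 0 0.4;0 0 0 0 0 0 0.5;0 0 0 0 0 0 0.6;0 0 0 0 0 0 0.6;0 0 -0.006 0 0 0 0.6;0 0 -0.02 0 0 0 0.6;0 0 -0.03 0 0 0 0.6;0 0 -0.035 0 0 0 0.6;0 0 -0.03 0 0 0 0.6;-0.02 0 -0.01 0 0 0 0.6;-0.03 0 0 0 0 0 0.6;-0.03 0 0 0 0 0 0.6;-0.03 0 0 0 0 0 0.6;-0.03 0 0 0 0 0 0.6;-0.015 0 0 0 0 0 0.6;0 0 0 0 0 0 0.6;0 0 0 0 0 0 0.6'
python3 - <<'E'
from h import *
st(); snap('wrist','w15'); P=r.camera_params('wrist'); snap('scene','s15'); im=snap('top','t15')
cv2.imwrite('pics/t15c.png',cv2.resize(im[100:200,225:385,::-1],None,fx=4.5,fy=4.5,interpolation=cv2.INTER_CUBIC))
E
```

```text
time_s: 29.88
tcp_pos: [0.5028, -0.2462, 0.1722]
eef_rot: [180.0, -0.1, 6.5]
contact_force: [0.8, -0.9, 0.7]
gripper_width: 0.0529
t 29.88 tcp [ 0.5028 -0.2462  0.1722] rot [ 1.7997e+02 -1.0000e-01  6.4600e+00] w 0.0529 F [ 0.8 -0.9  0.7]
```

View pics/w15.png

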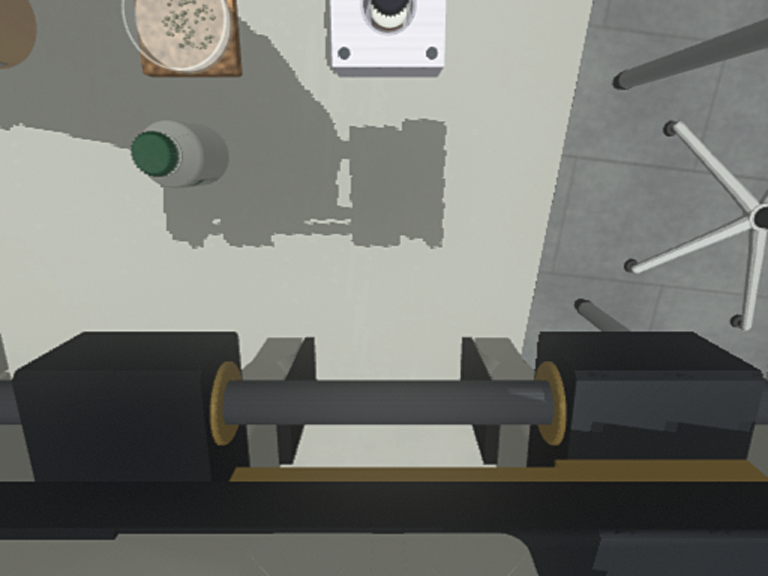

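View pics/t15c.png

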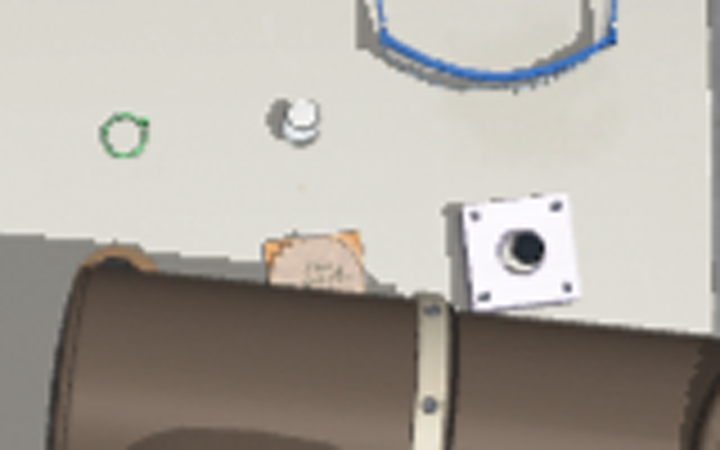

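View pics/s15.png

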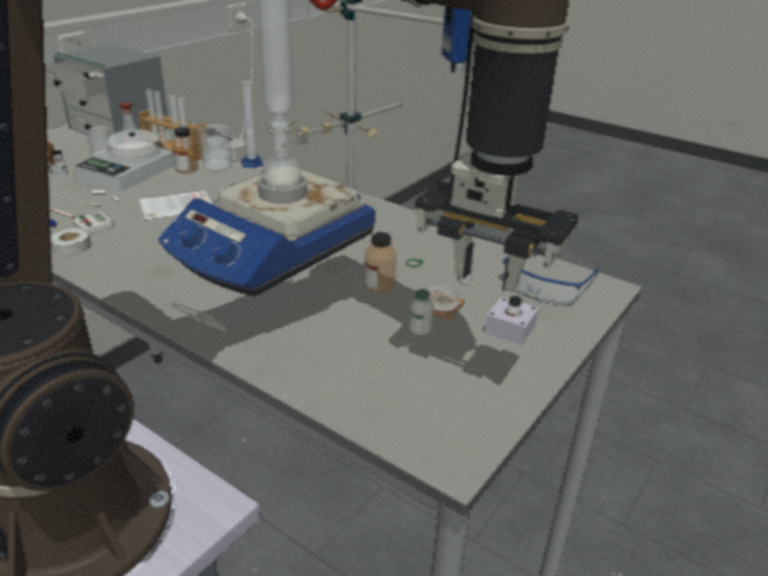

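```bash
python3 - <<'E'
from h import *
P=r.camera_params('wrist'); R=lambda u,v,z: ray(P,(u/1.5-.17,v/1.5-.17),z)[:2]
print('dropper cap',R(155,154,.074)); f=[R(143,75,.012),R(241,75,.012)]; print('pad front',f,np.mean(f,0)); print('block front',R(331,67,.036),R(446,66,.036),'vial top',R(391,4,.061))
E
python3 -m inch '-0.02 0 0 0 0 0 0.6;-0.03 0 0 0 0 0 0.6;-0.03 0 0 0 0 0 0.6;0 0 0 0 0 0 0.6;0 0 0 0 0 0 0.6'
python3 - <<'E'
from h import *
st(); im=snap('top','t16'); P=r.camera_params('top')
cv2.imwrite('pics/t16c.png',cv2.resize(im[100:200,225:385,::-1],None,fx=4.5,fy=4.5,interpolation=cv2.INTER_CUBIC))
E
```

```text
dropper cap [ 0.56290474 -0.11531331]
pad front [array([ 0.60711803, -0.07942609]), array([ 0.61397004, -0.14025988])] [ 0.61054404 -0.10984298]
block front [ 0.62106596 -0.19885728] [ 0.62899668 -0.2645432 ] vial top [ 0.64999685 -0.23011919]
time_s: 30.45
tcp_pos: [0.4233, -0.2551, 0.1712]
eef_rot: [180.0, -0.0, 6.5]
contact_force: [0.1, -0.8, 0.1]
gripper_width: 0.0526
t 30.45 tcp [ 0.4233 -0.2551  0.1712] rot [ 1.7999e+02 -2.0000e-02  6.4700e+00] w 0.0526 F [ 0.1 -0.8  0.1]
```

View pics/t16c.png

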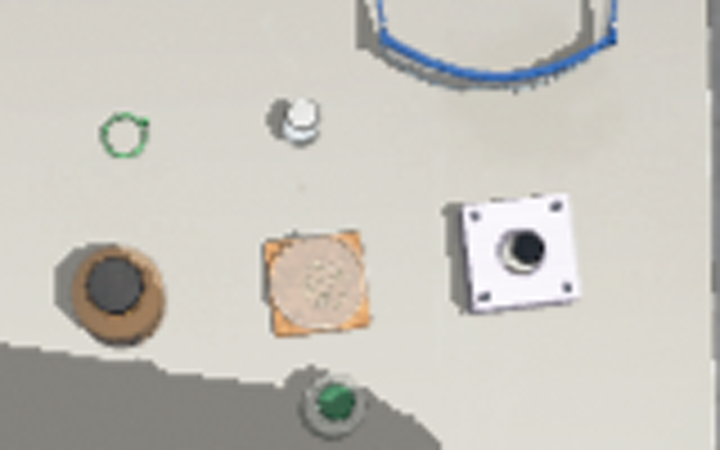

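Run:
```python
from h import *
P=r.camera_params('top'); f=lambda u,v,z: np.round(ray(P,(u/4.5+225-.4,v/4.5+100-.4),z)[:2],4)
print('amber',f(116,285,.102),'pad',np.mean([f(*c,.012) for c in [(262,241),(360,232),(371,326),(274,336)]],0),'drop',f(336,401,.074),'vial',f(525,249,.061),'block',np.mean([f(*c,.036) for c in [(461,205),(567,193),(580,300),(474,312)]],0))
r.close_job()
```

```text
amber [0.6274 0.0166] pad [ 0.63925 -0.1041 ] drop [ 0.5618 -0.112 ] vial [ 0.6536 -0.2261] block [ 0.6551  -0.22715]
the job is handed in; nothing more can be done
```

The sampling station is set out and the job is handed in, at about 30 s on the robot's clock. I did it in the order asked: pad, dish, green-capped bottle, then red-label vial.

| Item | Last check |
|---|---|
| Cork pad | Centre about (0.639, −0.104); the midpoint of block and amber bottle measures (0.641, −0.105). It is square to the line between them. |
| Dish | Within about 1 mm of the pad's centre. It stayed level throughout. |
| Green-capped bottle | Upright, directly in front of the pad. The gap is about 29 mm. |
| Red vial | Fully home in the bore. It touched down with the tool 11.0 mm above its height at the pick-up, the same as the bore floor, and the last pictures show it upright. |

- **Left alone:** the amber bottle measures within 1 mm of where it was. The white-capped vial looks unmoved in the pictures. I kept clear of the tweezers but did not measure them at the end.
- **Forces:** the largest reading at a call's end was about 13 N, when setting the pad down.
- **Arm at hand-in:** it was clear of everything.
- **Disagreements:** position readings from different cameras and views differed by 2–4 mm. One late wrist reading of the vial's top, taken at the edge of the picture, was about 6 mm off in x. The top camera put the vial within 2 mm of the block's centre.

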